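# Hang the seal rack and go on air

## Robot

A 7-joint arm with a two-finger parallel gripper is mounted at the origin on the work surface. World frame = base frame: x ahead of the robot, y to its left, z up, the work surface at z = 0. Lengths are in m, angles in rad, forces in N, time in s.
With the tool pointing down it reaches from about 0.425 to 0.825 m from the base axis. Payload 3.6 kg.
Tool frame: the origin (TCP) lies midway between the tips of the shut fingers; the grasp point (between the pads) lies 19 mm behind it; z points along the fingers, y is the line along which they close (so a half turn about z gives the same grasp; the last joint's range is limited). The gripper opens to 85 mm and grips with 20 to 120 N. Pads are 22 mm wide; open, the fingers measure 114 mm over their backs; the gripper's body (76 mm by 85 mm) begins 54 mm behind the grasp point. The pads swing forward as they close: fully open they stand 13 mm farther back than shut.
Start: joints at [1.315, 0.615, -0.013, 1.423, 0.008, 1.103, -0.04], TCP at [0.148, -0.633, 0.231] pointing down, gripper open.
Joint ranges: [-3.12, 3.12], [-0.3, 2.06], [-1.34, 1.32], [0.26, 2.42], [-1.36, 4.5], [0.01, 1.98], [-2.84, 2.84]. Speed limits (rad/s): [2.79, 2.79, 3.14, 3.14, 3.14, 3.14, 3.14].

## Interface

Orientations are given as a 3x3 rotation matrix whose columns are the frame's x, y, z axes.
In Python, from bench import readout, imaging, r, nets gives the robot as it stands.
- The arm moves only by the tool step_arm, never from a script. Its argument "commands" is text: rows parted by semicolons, each of 7 numbers parted by spaces: the shift along the world's x, y, z in m, then the turn, a rotation vector about the world's x, y, z in degrees, then the closure, from 0 (fully open) to 1 (shut). In form: x y z ax ay az hand; .... A call has 1 to 12 rows; each row is the pose to reach, as a shift and turn from the pose commanded when the call began; what a row does not reach only later rows make up. A row lasts 1/10 s, in which the tool goes at most 50 mm and 8.59 degrees, less where a joint would pass 70% of its speed; a pose out of reach is approached as far as the arm can. A call with a gripper value outside its range is refused whole. The fingers move at their own pace and stop on an object; "newtons" is the grip in N (left out, the last holds). Time passes only in rows, so rows that repeat a pose let the fingers close. It gives the time, the measured TCP pose, the force, the opening and the grip force at its end, in the units of the state.
- readout.observe(): the state, without advancing time (a new reading comes with each control period).
- imaging.read_camera(name): name is "scene" or "top" or "wrist"; returns a dict with "pixels" (480x640x3 uint8, blue, green, red), "fx", "fy", "cx", "cy" (pixels), "R" (3x3) and "t" (3): a world point X has camera coordinates R X + t. Camera axes: x right, y down, z forward; pixel columns grow to the right and rows downward; lengths in m; the calibration is good to about 2 mm. A picture is of the moment at which its call begins. There is no depth.
- r.job_done(): hands the job in; it is judged then, once.
Trained networks look in a picture, given as the dict that the camera call returned (one of the last four; its "shot" number tells which), for a name from the list of things; names that differ only in an ending like _2 or _b are one class to them, and where a whole thing is asked for, a point or a joint stands for the part that bears it (a point fixed in the world has none). Each returns a list of dicts, best first, with "score" (0 to 1); they miss things now and then, are a little off and sometimes report something else, mostly with a low value. They report only what shows in the picture. A call takes as long as a camera call. They do not tell look-alikes from the thing itself.
- nets.trace(picture, thing): "region" (480x640 bool, what is visible of it) and "location" ([column, row] in pixels, amid what is visible of it).
The state is a dict: "clock": time; "q": joint angles; "dq": joint speeds; "effort": joint torques, N m; "tcp_pos": TCP position; "orientation": TCP orientation; "ft_force": force on the tool from outside, world axes, zero at the start; "ft_torque": the same for the moment, N m; "opening": finger opening in m; "grip_force": force on a finger pad.
Only numpy, scipy, OpenCV 4.12 (cv2) and the standard library are available. Lean on these libraries where they do the work, as an engineer would, in place of code of your own. Each camera call takes 0.05 s, during which the arm holds its last target. There are 200 camera calls.

## Task

Get the stone-seal display ready and start the broadcast: hook the white rack into the upper groove of the slatted board (front tilted up to enter the lip, then turned down until it hangs level and fully seated), and once it hangs, stand every seal from the felt pad upright on the floor of a rack pocket of its own. With all of them up, slide the yellow guard on the control desk fully aside, press the red button all the way down, let it spring up and slide the guard fully shut again; leave the jade, red bottle, cup and brush where they are.

Things in the scene. Friction and masses are not known exactly. Their poses are not given: they have to be found in the camera images.
- board: light-wood slatted board, fixed, 360 mm wide, 240 mm tall, leaning back 15 deg. Origin on the table below board_groove; x level, into the board; y along the grooves; z up. Its face is at x = 0.268 (z - 165 mm). Two level grooves, mouths 16 mm high along the face; their lower edges are at z = 165 mm (upper) and 88 mm (lower). The top edge is 78 mm up the face from the upper groove's lower edge.
- board_groove (a point): mid-length point of the lower front edge of the board's UPPER groove, 165 mm above the table; axes as board. Behind the mouth the groove widens: the front skin is 5 mm thick, the cavity behind it 16 mm deep and reaches 14 mm higher and 14 mm lower than the mouth
- rack: white seal rack, 0.3 kg, 194 mm wide, loose. Origin: centre of the tray's underside; x to its back (metal hook side), y along its width, z up. Floor 4 mm thick; four open pockets 37 mm square, walls up to z = 24 mm, at x = 0, y = -74.5, -33.5, 33.5, 74.5 mm. A black post at the origin, 26 (x) x 22 (y) mm, top at z = 72 mm, is the handle to grip on its sides facing y
- rack_hook (a point): hook point of the rack: x 60, y 0, z 40 mm in its frame; seated, it lies on the groove's lower front edge and the rack's axes match the board's. In axes leaning 15 deg like the board (p into it, q up it), mm: 3 mm plate p -8..-5, q -40..3; tongue p -5..8, q 0..3; lip p 5..8, q 0..22; rubber foot p -5..0, q -40..-32. All 140 mm wide in y
- rack_lip (a point): middle of the top edge of the hook lip. The 22 mm hook is taller than the 16 mm mouth: enter it with the rack's front turned up about 45 deg about y, hook point going from p -18, q -3 to p -7, q 8 mm off the groove edge (same axes), then turn level while it moves to p 0, q 0; gravity then holds lip behind the skin and foot on the face
- seal0: brick-red squat stone seal, a 32 x 32 mm square block 54 mm tall (a low carved boss on top adds 7 mm), 0.13 kg, smooth, standing loose on a thin grey felt pad, level with the table; origin at the centre of its underside, z up, x and y square to its sides. May be absent
- seal1: orange squat stone seal, a 32 x 32 mm square block 54 mm tall (a low carved boss on top adds 7 mm), 0.13 kg, smooth, standing loose on a thin grey felt pad, level with the table; origin at the centre of its underside, z up, x and y square to its sides. May be absent
- seal2: pale yellow squat stone seal, a 32 x 32 mm square block 54 mm tall (a low carved boss on top adds 7 mm), 0.13 kg, smooth, standing loose on a thin grey felt pad, level with the table; origin at the centre of its underside, z up, x and y square to its sides. May be absent
- seal3: dark red-brown squat stone seal, a 32 x 32 mm square block 54 mm tall (a low carved boss on top adds 7 mm), 0.13 kg, smooth, standing loose on a thin grey felt pad, level with the table; origin at the centre of its underside, z up, x and y square to its sides. May be absent
- desk: black control desk, fixed, 140 (x) x 200 (y) mm, its top 42 mm above the table; origin at the centre of its underside. The red button is at x = 20, y = 45 mm; the guard slides along its y
- guard (a joint): yellow sliding guard over the red button, in m: 0 = shut over the button, 0.055 = fully aside; it slides towards the control desk's -y against about 1.5 N of friction and stays where it is left. Its plate, 64 (x) x 50 (y) mm, is 71 mm above the table at the top
- guard_fin (a point): middle of the guard's upright grip fin, 84 mm above the table; the fin is 10 mm thick in y, 30 mm long in x and stands from 71 to 97 mm above the table; axes as desk
- golive (a joint): travel of the red go-live push button, 32 mm across, in m: 0 = up, 0.006 = fully down (about 5 N); it springs back
- golive_top (a point): centre of the red button's top, 64 mm above the table when up, 7 mm under the guard's top when the guard is shut
- jade: small green jade carving, 50 mm across and 45 mm tall, loose beside the seals: a bystander
- redbottle: red sauce bottle, 56 mm across, 150 mm tall: a bystander
- teacup: white tea cup, 72 mm across, 55 mm tall: a bystander
- brush: dusting brush lying on the table, 160 mm long along its x, 20 mm high: a bystander
Not all that is in view belongs to the job. Of the things that look like the seal1, the largest one is meant.

How it is judged:
By the outcome, as a careful person would: the job done as asked, in the order asked, and still so for the second after the job is handed in, with the robot touching nothing.
Of seal0, seal1, seal2, seal3 only 2 to 4 are there at a start; the rules pass over those that are not, and their reading is None.
At some moment in a run one of seal0, seal1, seal2, seal3 may be knocked a few centimetres aside while the robot is not near it.
It also fails if it takes over 210 s, if anything falls off the work surface, if the arm or the gripper's body presses on something with over 40 N, if the wrist force passes 120 N, or if a joint passes its speed limit or range.

## Working session

There is one attempt and no reset: what is moved stays moved. The work goes in short steps, Python scripts to look and compute and a tool call to move; the robot and the scene stay as the last step left them, time stands still between calls to the robot, and variables do not carry over. Pictures are saved under pics/ and viewed, at most 14 in all, crops included, and the job is handed in when it is done.

Besides the shell and the picture viewer there is one more tool, called after "Request:" as name(argument=value, ...) on one line, values as JSON. step_arm: Moves the arm, as the interface text tells. Its arguments: {"type":"object","properties":{"commands":{"type":"string"},"newtons":{"type":"number"}},"required":["commands"]}

```bash
ls; mkdir -p pics
cat > h.py <<'E'
import numpy as np, cv2
from bench import readout, imaging, r, nets
def shot(name,save=None):
    p=imaging.read_camera(name)
    if save: cv2.imwrite('pics/'+save+'.png',p['pixels'])
    return p
def ray(p,uv):
    R=np.array(p['R']);t=np.array(p['t'])
    d=R.T@np.array([(uv[0]-p['cx'])/p['fx'],(uv[1]-p['cy'])/p['fy'],1.])
    return -R.T@t,d
def atz(p,uv,z):
    o,d=ray(p,uv); return o+d*(z-o[2])/d[2]
def proj(p,X):
    c=np.array(p['R'])@np.array(X)+np.array(p['t']); return np.array([p['fx']*c[0]/c[2]+p['cx'],p['fy']*c[1]/c[2]+p['cy']])
E
python3 - <<'E'
from h import *
np.set_printoptions(precision=3,suppress=True)
for n in ['scene','top']:
    p=shot(n,n+'0')
    print(n,p['fx'],-np.array(p['R']).T@np.array(p['t']))
    for k in ['board','rack','seal0','seal1','seal2','seal3','desk','guard','golive','jade','redbottle','teacup','brush']:
        for d in nets.trace(p,k):
            if d['score']>.2: print(k,round(d['score'],2),np.round(d['location']),d['region'].sum(), atz(p,d['location'],0.03))
print(readout.observe())
E
```

```text
pics
scene 442.17032438591156 [1.349 0.314 0.788]
board 0.94 [281. 298.] 18106 [ 0.672 -0.022  0.03 ]
board 0.65 [480. 307.] 362 [0.54  0.427 0.03 ]
rack 0.68 [300. 236.] 109 [ 0.429 -0.068  0.03 ]
seal0 0.74 [410. 295.] 326 [0.555 0.267 0.03 ]
seal0 0.72 [448. 274.] 354 [0.45  0.343 0.03 ]
seal0 0.71 [404. 244.] 126 [0.364 0.215 0.03 ]
seal0 0.68 [402. 273.] 340 [0.484 0.233 0.03 ]
seal0 0.65 [438. 304.] 174 [0.563 0.334 0.03 ]
seal1 0.74 [410. 295.] 326 [0.555 0.267 0.03 ]
seal1 0.72 [448. 274.] 354 [0.45  0.343 0.03 ]
seal1 0.71 [404. 244.] 126 [0.364 0.215 0.03 ]
seal1 0.68 [402. 273.] 340 [0.484 0.233 0.03 ]
seal1 0.65 [438. 304.] 174 [0.563 0.334 0.03 ]
seal2 0.74 [410. 295.] 326 [0.555 0.267 0.03 ]
seal2 0.72 [448. 274.] 354 [0.45  0.343 0.03 ]
seal2 0.71 [404. 244.] 126 [0.364 0.215 0.03 ]
seal2 0.68 [402. 273.] 340 [0.484 0.233 0.03 ]
seal2 0.65 [438. 304.] 174 [0.563 0.334 0.03 ]
seal3 0.74 [410. 295.] 326 [0.555 0.267 0.03 ]
seal3 0.72 [448. 274.] 354 [0.45  0.343 0.03 ]
seal3 0.71 [404. 244.] 126 [0.364 0.215 0.03 ]
seal3 0.68 [402. 273.] 340 [0.484 0.233 0.03 ]
seal3 0.6
[... 1889 characters left out ...]
.508 -0.048  0.03 ]
teacup 0.79 [190. 191.] 954 [0.658 0.31  0.03 ]
teacup 0.26 [157. 284.] 327 [0.456 0.351 0.03 ]
brush 0.91 [292. 351.] 1149 [0.345 0.063 0.03 ]
{'clock': 1.4, 'q': array([ 1.315,  0.615, -0.013,  1.423,  0.008,  1.103, -0.04 ]), 'dq': array([ 0.001, -0.001, -0.001, -0.001, -0.001,  0.001,  0.   ]), 'effort': array([ -0.   , -46.91 ,   0.259, -17.134,   0.01 ,   0.002,   0.   ]), 'tcp_pos': array([ 0.148, -0.633,  0.231]), 'orientation': array([[ 0.974,  0.228, -0.   ],
       [ 0.228, -0.974,  0.   ],
       [ 0.   , -0.   , -1.   ]]), 'ft_force': array([ 0.034, -0.108,  0.281]), 'ft_torque': array([0.015, 0.044, 0.018]), 'grip_force': 0.0, 'opening': 0.08549702222198163}
```

View pics/top0.png

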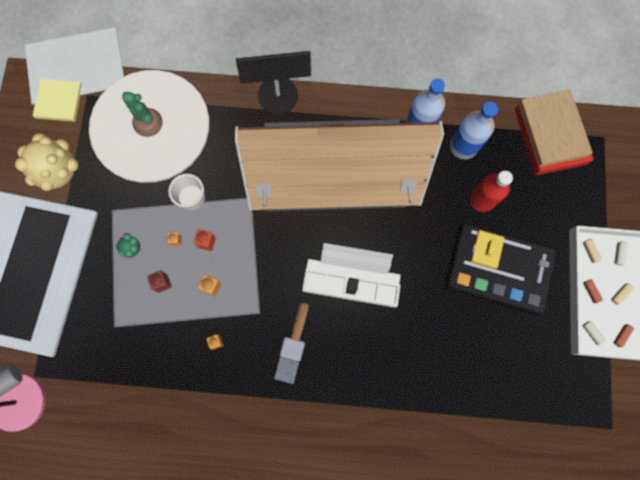

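Run:
```python
import cv2,numpy as np
t=cv2.imread('pics/top0.png');s=cv2.imread('pics/scene0.png')
a=cv2.resize(t[210:370,90:250],(400,400),interpolation=cv2.INTER_CUBIC)
b=cv2.resize(s[225:345,385:505],(400,400),interpolation=cv2.INTER_CUBIC)
cv2.imwrite('pics/crop1.png',np.hstack([a,b]))
```

```text
(no output)
```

View pics/crop1.png

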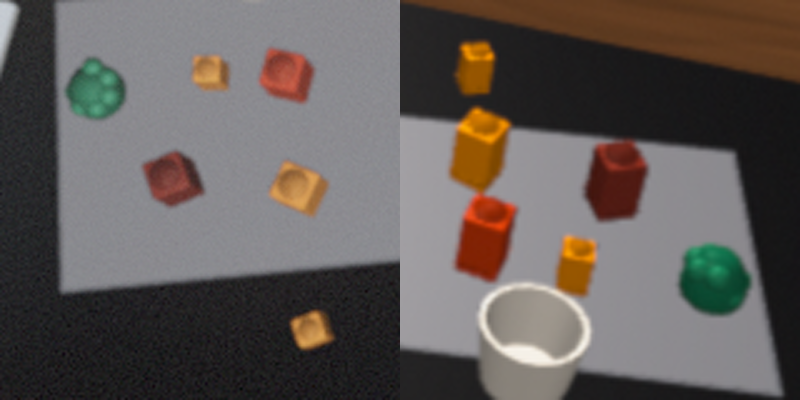

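View pics/scene0.png

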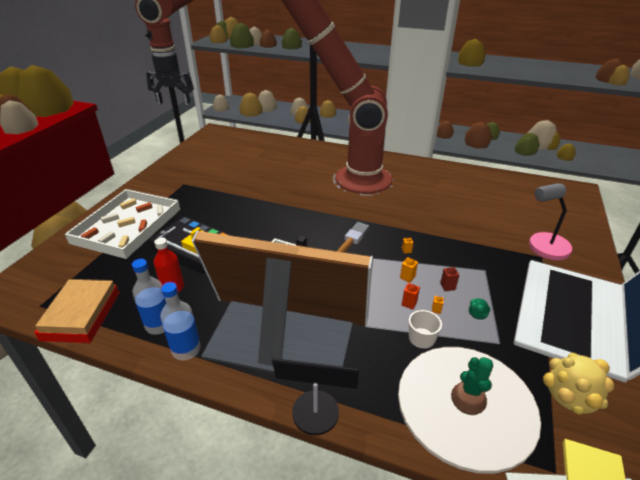

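Run:
```python
import cv2,numpy as np
t=cv2.imread('pics/top0.png')
a=cv2.resize(t[115:312,225:450],None,fx=3,fy=3,interpolation=cv2.INTER_CUBIC)
cv2.imwrite('pics/crop2.png',a)
```

```text
(no output)
```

View pics/crop2.png

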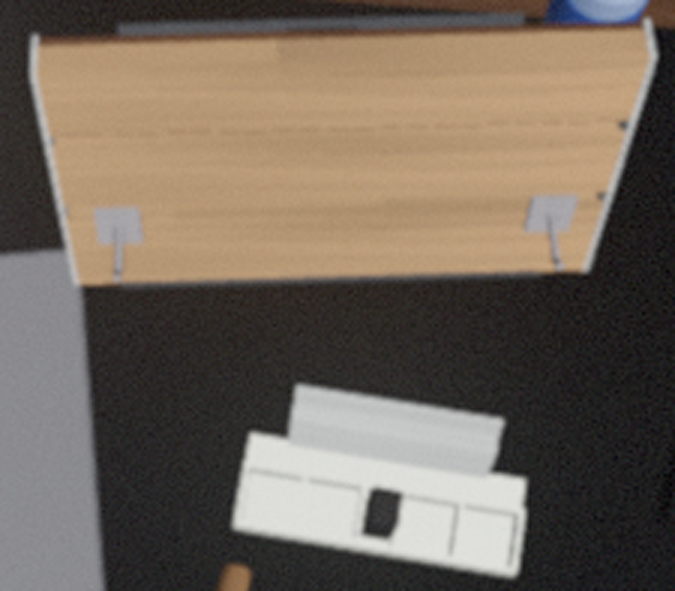

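Three seals are present: red seal0 at top (204,240), orange seal1 at (209,285) and dark seal3 at (158,281). The things that could be taken for seal1 are the large orange one at (209,285), a small one at (174,239) and a small one at (214,342). I choose the large one. The pink/pale pieces in the tray at right are not on the pad. The rack is at (354,276), with its hook facing the board.

Request:
step_arm(commands="0.04 0.03 0.02 0 0 0 0;0.08 0.06 0.04 0 0 -4 0;0.12 0.09 0.06 0 0 -8 0;0.16 0.12 0.08 0 0 -12 0;0.2 0.15 0.1 0 0 -16 0;0.24 0.18 0.12 0 0 -18 0;0.255 0.22 0.13 0 0 -20 0;0.265 0.26 0.13 0 0 -22 0;0.27 0.3 0.13 0 0 -22 0;0.275 0.34 0.13 0 0 -22 0;0.28 0.38 0.13 0 0 -22 0;0.285 0.42 0.13 0 0 -22 0")

```text
clock: 2.6
tcp_pos: [0.4331, -0.2111, 0.3616]
orientation: [[0.988, -0.153, 0.001], [-0.153, -0.988, -0.0], [0.001, 0.0, -1.0]]
ft_force: [1.3, -0.6, 0.6]
opening: 0.0853
grip_force: 0.0
```

Request:
step_arm(commands="0.01 0.04 0 0 0 0 0;0.01 0.08 0 0 0 0 0;0.01 0.12 0 0 0 0 0;0.01 0.15 0 0 0 0 0;0.01 0.15 0 0 0 0 0;0.01 0.15 0 0 0 0 0;0.01 0.15 0 0 0 0 0;0.01 0.15 0 0 0 0 0")

```text
clock: 3.4
tcp_pos: [0.443, -0.0645, 0.3612]
orientation: [[0.988, -0.157, -0.0], [-0.157, -0.988, -0.0], [-0.0, 0.0, -1.0]]
ft_force: [0.1, 0.9, -0.4]
opening: 0.0857
grip_force: 0.0
```

Run:
```python
from h import *
np.set_printoptions(precision=3,suppress=True)
s=readout.observe();print(s['tcp_pos'],s['q'],s['orientation'])
p=shot('wrist','w1');print(p['fx'],p['cx'],p['cy'],-np.array(p['R']).T@np.array(p['t']),p['R'])
import pickle;pickle.dump(p,open('w1.pkl','wb'))
```

```text
[ 0.443 -0.064  0.361] [ 0.198  0.182 -0.125  1.745  0.025  1.216 -1.662] [[ 0.988 -0.157 -0.   ]
 [-0.157 -0.988 -0.   ]
 [-0.     0.    -1.   ]]
428.4137224564051 314.3870313135532 236.70625696889198 [ 0.509 -0.076  0.504] [[-0.157 -0.988  0.001]
 [-0.952  0.152  0.264]
 [-0.261  0.04  -0.964]]
```

View pics/w1.png

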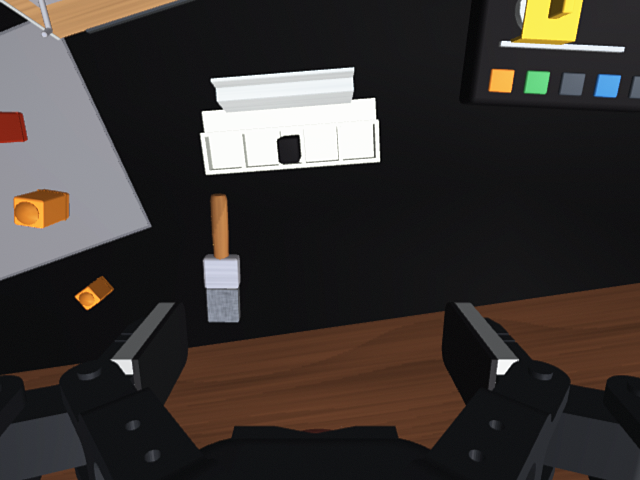

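```bash
cat >> h.py <<'E'
from scipy.optimize import least_squares
c15,s15=np.cos(np.radians(15)),np.sin(np.radians(15))
def fit(obs,x0):
    """obs: list of (pic, local xyz, uv); returns x,y,yaw(rad), residual px"""
    def f(v):
        c,s=np.cos(v[2]),np.sin(v[2]); out=[]
        for p,L,uv in obs:
            X=[v[0]+c*L[0]-s*L[1],v[1]+s*L[0]+c*L[1],L[2]]
            out+=list(proj(p,X)-np.array(uv))
        return np.array(out)
    q=least_squares(f,x0,loss='soft_l1',f_scale=2.); return q.x,np.round(f(q.x).reshape(-1,2),1)
def pq(p,q): return 0.06+p*c15+q*s15, 0.04-p*s15+q*c15
def fpt(q):  # on board face, q up from groove lower edge (m) -> x,z in board frame
    return q*s15, .165+q*c15
E
python3 - <<'E'
from h import *
import pickle
np.set_printoptions(precision=4,suppress=True)
p=pickle.load(open('w1.pkl','rb'))
xl,zl=pq(.0065,.022)
obs=[(p,(xl,.07,zl),(211,80)),(p,(xl,-.07,zl),(353,68)),
 (p,(0,0,.072),(289,150)),(p,(-.0205,.097,.024),(205,136)) ,(p,(-.0205,-.097,.024),(378,122))]
print(fit(obs[:3],[.5,-.05,-.15]))
for uv in [(202,110),(376,99),(205,173),(380,160)]:
    print(atz(p,uv,.024),atz(p,uv,.0))
cv2.imwrite('pics/crop3.png',cv2.resize(p['pixels'][55:185,190:390],None,fx=4,fy=4,interpolation=cv2.INTER_CUBIC))
t=shot('top')
a=lambda u,v:(225+u/3,115+v/3)
o=[]
for q,l,rr in [(.078,(37,40),(650,29)),(0,(54,148),(618,130))]:
    x,z=fpt(q); o+=[(t,(x,.18,z),a(*l)),(t,(x,-.18,z),a(*rr))]
x,z=fpt(-.162);o+=[(t,(x,.18,z),a(77,284)),(t,(x,-.18,z),a(588,270))]
print(fit(o,[.7,0,0]))
print(fit(o[:2],[.7,0,0]))
E
```

```text
(array([ 0.4838, -0.0464, -0.0757]), array([[-0.3,  0.3],
       [ 0.8, -0.2],
       [-0.5, -0. ]]))
[0.5371 0.0413 0.024 ] [0.5385 0.0472 0.    ]
[ 0.5189 -0.1445  0.024 ] [ 0.5195 -0.1479  0.    ]
[0.4708 0.0532 0.024 ] [0.4689 0.0597 0.    ]
[ 0.4543 -0.1412  0.024 ] [ 0.4516 -0.1444  0.    ]
(array([0.7017, 0.0065, 0.1205]), array([[-0.1,  9.6],
       [-0.2,  7. ],
       [-0.6, -0.7],
       [ 2.3, -0.7],
       [ 0.6, -2.3],
       [-1.8, -2.9]]))
(array([0.7173, 0.0079, 0.1067]), array([[ 0.3,  0. ],
       [-0.3,  0. ]]))
```

View pics/crop3.png

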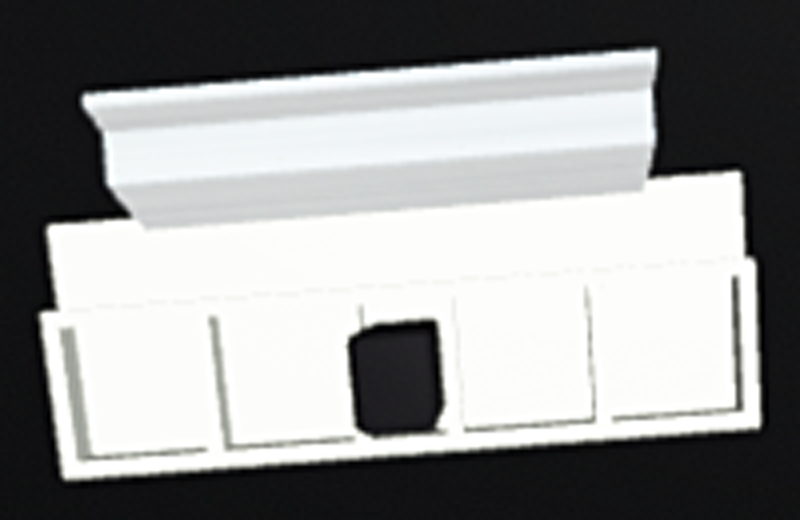

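```bash
cat > hook.py <<'E'
import numpy as np, heapq
# board solids (p0,p1,q0,q1) mm: skin below mouth, skin above, cavity back, cavity floor, cavity ceiling
B=[(0,5,-170,0),(0,5,16,78),(21,26,-170,78),(5,21,-60,-14),(5,21,30,78)]
H=[(-8,-5,-40,3),(-5,8,0,3),(5,8,0,22),(-5,0,-40,-32)]
def edge(b):
    p0,p1,q0,q1=b; P=[]
    for a in np.linspace(0,1,15): P+=[(p0+a*(p1-p0),q0),(p0+a*(p1-p0),q1),(p0,q0+a*(q1-q0)),(p1,q0+a*(q1-q0))]
    return np.array(P)
hp=np.vstack([edge(b) for b in H])
bp=np.array([(0,0),(5,0),(0,16),(5,16),(5,-14),(5,30)])
def sd(P,b):
    c=np.array([(b[0]+b[1])/2,(b[2]+b[3])/2]);h=np.array([(b[1]-b[0])/2,(b[3]-b[2])/2])
    d=np.abs(P-c)-h
    return np.linalg.norm(np.maximum(d,0),axis=-1)+np.minimum(d.max(-1),0)
def clear(p,q,f):
    a=np.radians(f);R=np.array([[np.cos(a),np.sin(a)],[-np.sin(a),np.cos(a)]])
    W=hp@R.T+[p,q]; m=min(sd(W,b).min() for b in B)
    L=(bp-[p,q])@R
    return min(m,min(sd(L,b).min() for b in H))
if __name__=='__main__':
    ps=np.arange(-24,4,1.);qs=np.arange(-8,14,1.)
    for fm in (35,40,45,50):
        F=np.arange(0,fm+1,5.)
        C=np.array([[[clear(p,q,f) for f in F] for q in qs] for p in ps])
        s=(int(np.where(ps==0)[0][0]),int(np.where(qs==1)[0][0]),0)  # lifted 1 mm
        best={s:(C[s],None)};H_=[(-9,s,None)];seen={}
        while H_:
            k,n,par=heapq.heappop(H_)
            if n in seen: continue
            seen[n]=(k,par)
            if n[0]==0 : break
            for d in ((1,0,0),(-1,0,0),(0,1,0),(0,-1,0),(0,0,1),(0,0,-1),(-1,0,1),(1,0,1),(0,1,1),(0,-1,1),(-1,1,1),(-1,1,0),(-1,-1,0)):
                m=tuple(np.add(n,d))
                if all(0<=m[i]<C.shape[i] for i in range(3)) and m not in seen: heapq.heappush(H_,(max(k,-C[m]),m,n))
        path=[];
        while n: path.append((ps[n[0]],qs[n[1]],F[n[2]],round(float(C[n]),1)));n=seen[n][1]
        print(fm,round(-k,2),C[s]); print(path)
E
python3 hook.py
python3 - <<'E'
from h import *
t=shot('top')
a=lambda u,v:(225+u/3,115+v/3)
np.set_printoptions(precision=4,suppress=True)
for dq in (0,.004,.008):
    o=[]
    for q,l,rr in [(.078,(37,72),(652,60)),(dq,(54,142),(618,124))]:
        x,z=fpt(q); o+=[(t,(x,.18,z),a(*l)),(t,(x,-.18,z),a(*rr))]
    x,z=fpt(-.162);o+=[(t,(x,.18,z),a(77,284)),(t,(x,-.18,z),a(588,270))]
    print(fit(o,[.7,0,0]))
E
```

```text
35 0.66 0.0
[(np.float64(-24.0), np.float64(-8.0), np.float64(35.0), 7.1), (np.float64(-23.0), np.float64(-8.0), np.float64(35.0), 6.3), (np.float64(-22.0), np.float64(-8.0), np.float64(35.0), 5.4), (np.float64(-21.0), np.float64(-8.0), np.float64(35.0), 4.6), (np.float64(-20.0), np.float64(-8.0), np.float64(35.0), 3.8), (np.float64(-19.0), np.float64(-8.0), np.float64(35.0), 3.0), (np.float64(-18.0), np.float64(-7.0), np.float64(35.0), 2.7), (np.float64(-17.0), np.float64(-6.0), np.float64(35.0), 2.5), (np.float64(-16.0), np.float64(-5.0), np.float64(35.0), 2.2), (np.float64(-15.0), np.float64(-4.0), np.float64(35.0), 2.0), (np.float64(-14.0), np.float64(-3.0), np.float64(35.0), 1.7), (np.float64(-13.0), np.float64(-2.0), np.float64(35.0), 1.5), (np.float64(-12.0), np.float64(-1.0), np.float64(35.0), 1.3), (np.float64(-11.0), np.float64(0.0), np.float64(35.0), 1.0), (np.float64(-10.0), np.float64(1.0), np.float64(35.0), 0.8), (np.float64(-10.0), np.float64(2.0), np.float64(35.0), 0.7), (np.float64(-9.0), np.float64(3.0), np.float64(35.0), 1.0), (np.float64(-8.0), np.float64(4.0), np
[... 5304 characters left out ...]
.float64(4.0), np.float64(15.0), 1.3), (np.float64(-1.0), np.float64(3.0), np.float64(10.0), 1.3), (np.float64(0.0), np.float64(2.0), np.float64(5.0), 1.2), (np.float64(0.0), np.float64(1.0), np.float64(0.0), 0.0)]
(array([0.6989, 0.006 , 0.1128]), array([[ 0.1, -0.2],
       [-0.5, -1.1],
       [-0.5,  2. ],
       [ 2.5,  3.5],
       [ 0.5, -1.6],
       [-1.8, -1. ]]))
(array([0.6984, 0.0059, 0.1137]), array([[ 0.1,  0.1],
       [-0.4, -0.9],
       [-0.7,  1.1],
       [ 3. ,  2.4],
       [ 0.6, -1.3],
       [-1.7, -0.9]]))
(array([0.6978, 0.0058, 0.1146]), array([[ 0.1,  0.5],
       [-0.4, -0.7],
       [-0.9,  0.3],
       [ 3.4,  1.4],
       [ 0.6, -0.9],
       [-1.7, -0.6]]))
```

Request:
step_arm(commands="0 0 0.01 0 0 8.5 0;0 0 0.02 0 0 17 0;0 0 0.03 0 0 25 0;0 0 0.04 0 0 33 0;0 0 0.05 0 0 41 0;0 0 0.06 0 0 49 0;0 0 0.07 0 0 57 0;0 0 0.07 0 0 65 0;0 0 0.07 0 0 73 0;0 0 0.07 0 0 81 0;0 0 0.07 0 0 90 0;0 0 0.07 0 0 90 0")

```text
clock: 4.75
tcp_pos: [0.443, -0.0634, 0.4312]
orientation: [[0.154, 0.988, -0.0], [0.988, -0.154, 0.0], [0.0, -0.0, -1.0]]
ft_force: [-0.7, -0.1, -0.0]
opening: 0.0855
grip_force: 0.0
```

Request:
step_arm(commands="0 0 0 0 0 8.5 0;0 0 0 0 0 17 0;0 0 0 0 0 25 0;0 0 0 0 0 33 0;0 0 0 0 0 41 0;0 0 0 0 0 49 0;0 0 0 0 0 57 0;0 0 0 0 0 65 0;0 0 0 0 0 73 0;0 0 0 0 0 81 0;0 0 0 0 0 90 0;0 0 0 0 0 94 0")

```text
clock: 5.95
tcp_pos: [0.443, -0.0632, 0.4312]
orientation: [[-0.996, 0.084, -0.0], [0.084, 0.996, -0.0], [0.0, -0.0, -1.0]]
ft_force: [0.2, -0.2, 0.5]
opening: 0.0855
grip_force: 0.0
```

Request:
step_arm(commands="0 0 0 0 -8 0 0;0 0 0 0 -15 0 0;0 0 0 0 -20 0 0;0 0 0 0 -20 0 0;0 0 0 0 -20 0 0;0 0 0 0 -20 0 0")

```text
clock: 6.55
tcp_pos: [0.4441, -0.0629, 0.4317]
orientation: [[-0.936, 0.08, 0.342], [0.085, 0.996, 0.001], [-0.341, 0.03, -0.94]]
ft_force: [0.1, -0.2, -0.4]
opening: 0.0852
grip_force: 0.0
```

Run:
```python
from h import *
np.set_printoptions(precision=3,suppress=True)
s=readout.observe();print(s['tcp_pos'],s['q'],s['orientation'])
p=shot('wrist','w2');print(-np.array(p['R']).T@np.array(p['t']),p['R'])
import pickle;pickle.dump(p,open('w2.pkl','wb'))
```

```text
[ 0.444 -0.063  0.432] [ 0.617 -0.023 -0.478  1.826 -0.069  0.991  1.651] [[-0.936  0.08   0.342]
 [ 0.085  0.996  0.001]
 [-0.341  0.03  -0.94 ]]
[ 0.332 -0.058  0.543] [[ 0.08   0.996  0.029]
 [ 0.813 -0.082  0.577]
 [ 0.577 -0.023 -0.816]]
```

View pics/w2.png

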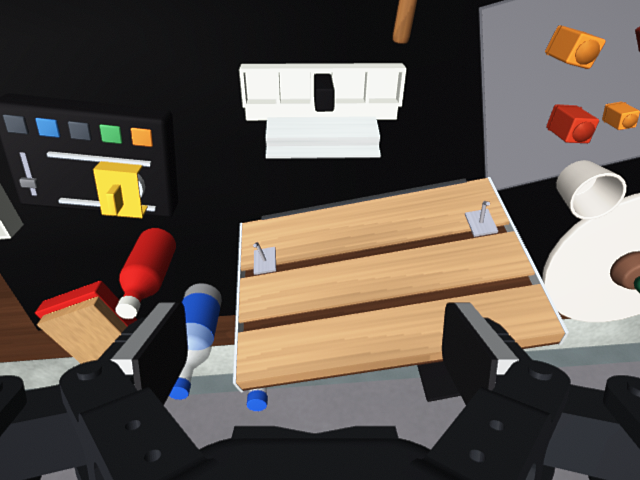

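Run:
```python
from h import *
import pickle
p=pickle.load(open('w2.pkl','rb'));im=p['pixels']
for u in (300,400,500):
    v0=int(331-(u-247)*48/293)-22
    print(u,v0,[int(x) for x in im[v0:v0+40,u,2]])
a=cv2.resize(im[265:345,230:330],None,fx=4,fy=4,interpolation=cv2.INTER_CUBIC)
b=cv2.resize(im[265:345,460:560],None,fx=4,fy=4,interpolation=cv2.INTER_CUBIC)
c=cv2.resize(im[55:175,225:425],None,fx=4,fy=4,interpolation=cv2.INTER_CUBIC)[:260]
cv2.imwrite('pics/crop4.png',np.vstack([np.hstack([a,b]),c]))
```

```text
300 300 [229, 225, 210, 208, 211, 215, 213, 211, 212, 213, 213, 207, 203, 122, 81, 84, 87, 86, 82, 78, 77, 78, 148, 220, 228, 226, 223, 222, 221, 221, 223, 225, 227, 228, 229, 229, 229, 229, 230, 232]
400 283 [214, 213, 215, 216, 211, 199, 200, 206, 208, 207, 206, 200, 191, 148, 90, 77, 80, 84, 86, 88, 88, 81, 80, 156, 219, 223, 220, 222, 222, 222, 223, 222, 219, 213, 211, 213, 219, 217, 217, 220]
500 267 [227, 228, 228, 226, 221, 219, 222, 227, 225, 218, 218, 206, 204, 140, 92, 91, 95, 90, 85, 80, 81, 78, 89, 183, 216, 216, 213, 213, 211, 214, 217, 220, 220, 216, 207, 207, 214, 218, 218, 212]
```

View pics/crop4.png

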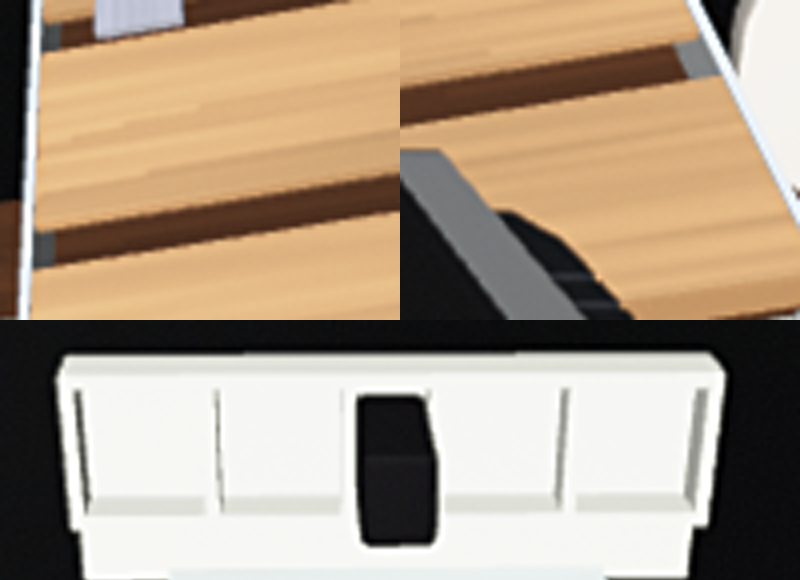

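Run:
```python
from h import *
import pickle
np.set_printoptions(precision=4,suppress=True)
p=pickle.load(open('w2.pkl','rb'));w1=pickle.load(open('w1.pkl','rb'));im=p['pixels']
def cross(a,i0,th,up):
    for i in range(i0,len(a)-1):
        if (a[i]<th<=a[i+1]) if up else (a[i]>=th>a[i+1]): return i+(th-a[i])/(a[i+1]-a[i])
E={'q16':[],'low':[]}
for u in range(260,440,4):
    v0=int(331-(u-247)*48/293)-22
    a=im[v0:v0+40,u,2].astype(float)
    d=cross(a,4,145,False); e=cross(a,int(d)+2,150,True)
    E['low'].append((u,v0+d));E['q16'].append((u,v0+e))
for k,z,xb in (('q16',.18045,.00414),('low',.1637,.00483)):
    P=np.array([atz(p,uv,z) for uv in E[k]]); m,b=np.polyfit(P[:,1],P[:,0],1)
    yaw=-np.arctan(m); print(k,'yaw deg',np.degrees(yaw),'x at y=0 of groove pt:',b-xb*np.cos(yaw)-0*yaw, 'res mm',1e3*np.std(P[:,0]-m*P[:,1]-b))
for uv in ((237,324),(540,277)): print(atz(p,uv,.172))
for uv in ((237,388),(565,338)): print('top',atz(p,uv,.2403))
xl,zl=pq(.0065,.022)
o2=[(p,(0,0,.072),(325,100.2)),(p,(xl,.07,zl),(380,157)),(p,(xl,-.07,zl),(266,157.5)),(p,(-.0225,.097,.024),(225+725/4,55+50/4)),(p,(-.0225,-.097,.024),(225+58/4,55+55/4))]
o1=[(w1,(xl,.07,zl),(211,79)),(w1,(xl,-.07,zl),(353.5,67)),(w1,(.0,.0,.072),(289,150))]
for o in (o1,o2[:3],o1+o2[:3],o2): print(fit(o,[.5,-.05,-.1]))
```

```text
q16 yaw deg 6.649947627355608 x at y=0 of groove pt: 0.6968834928232869 res mm 0.11714297994264893
low yaw deg 6.766268299739504 x at y=0 of groove pt: 0.6970631969808635 res mm 0.14286687401019801
[ 0.7159 -0.1738  0.172 ]
[0.6777 0.1871 0.172 ]
top [ 0.7483 -0.1716  0.2403]
top [0.7046 0.1883 0.2403]
(array([ 0.4844, -0.0466, -0.0768]), array([[-0.2,  0.5],
       [ 0.6,  0.1],
       [-0.4, -0.7]]))
(array([ 0.4842, -0.045 , -0.0884]), array([[ 0. ,  0.9],
       [ 0.2, -0.5],
       [-0.3, -0.5]]))
(array([ 0.4843, -0.046 , -0.0811]), array([[-0.5,  0.3],
       [ 0.3,  0.6],
       [-1. , -0.5],
       [-0.8,  1.1],
       [-0. , -0.8],
       [-0.6,  0.1]]))
(array([ 0.484 , -0.0452, -0.0834]), array([[-0.1,  0.7],
       [ 0.5, -1. ],
       [-0.1, -0.4],
       [-0. ,  0.5],
       [-0.2, -0. ]]))
```

```bash
cat >> h.py <<'E'
from scipy.spatial.transform import Rotation as Ro
RACKYAW=-4.7; BYAW=6.7; B0=np.array([.6962,.0065,0.])
def tool(yaw,T,flip=True):
    """tool frame: y axis along heading yaw's y, camera on robot side, T>0 = points back to robot (front-up tilt), deg"""
    R0=np.array([[-1,0,0],[0,1,0],[0,0,-1.]])
    return (Ro.from_euler('z',yaw,degrees=True)*Ro.from_euler('y',T,degrees=True)).as_matrix()@R0
def plan(pos,R):
    s=readout.observe(); d=np.array(pos)-s['tcp_pos']
    w=(Ro.from_matrix(R)*Ro.from_matrix(s['orientation']).inv()).as_rotvec(degrees=True)
    print('shift',np.round(d,4),'rot',np.round(w,2),'n50',round(np.linalg.norm(d)/.05,1)); return d,w
E
python3 - <<'E'
from h import *
R=tool(RACKYAW,-10); c,s=np.cos(np.radians(RACKYAW)),np.sin(np.radians(RACKYAW))
g=np.array([.4843,-.0455,.060]); T=g+.019*R[:,2]
print(T,R)
plan(T-.1*R[:,2],R); plan(T,R)
E
```

```text
[ 0.48758822 -0.04577034  0.04128865] [[-9.81496225e-01  8.19385086e-02  1.73064266e-01]
 [ 8.06936786e-02  9.96637387e-01 -1.42284727e-02]
 [-1.73648178e-01 -1.73472348e-18 -9.84807753e-01]]
shift [ 0.0261  0.0185 -0.2917] rot [-8.900e-01  1.001e+01 -1.000e-02] n50 5.9
shift [ 0.0434  0.0171 -0.3902] rot [-8.900e-01  1.001e+01 -1.000e-02] n50 7.9
```

Request:
step_arm(commands="0.004 0.003 -0.04 -0.1 2 0 0;0.009 0.006 -0.085 -0.3 5 0 0;0.013 0.009 -0.13 -0.5 7 0 0;0.017 0.012 -0.175 -0.7 9 0 0;0.021 0.015 -0.22 -0.9 10 0 0;0.026 0.0185 -0.265 -0.9 10 0 0;0.026 0.0185 -0.2917 -0.9 10 0 0;0.033 0.018 -0.33 -0.9 10 0 0;0.04 0.0174 -0.37 -0.9 10 0 0;0.0434 0.0171 -0.390 -0.9 10 0 0;0.0434 0.0171 -0.390 -0.9 10 0 0;0.0434 0.0171 -0.390 -0.9 10 0 0")

```text
clock: 7.8
tcp_pos: [0.4872, -0.0453, 0.0408]
orientation: [[-0.982, 0.081, 0.173], [0.08, 0.997, -0.015], [-0.174, -0.001, -0.985]]
ft_force: [0.6, -0.6, 0.1]
opening: 0.0853
grip_force: 0.0
```

Run:
```python
from h import *
s=readout.observe();print(s['tcp_pos'],s['q'],s['ft_force'])
R=tool(RACKYAW,-10);plan([.4876,-.0458,.0413],R)
shot('wrist','w3')
```

```text
[ 0.48716742 -0.04532957  0.04084035] [ 0.12867434  0.63849646 -0.12405673  2.20668439  0.58600868  0.15011709
  0.95153199] [ 0.58139608 -0.60634908  0.11622859]
shift [ 0.0004 -0.0005  0.0005] rot [ 0.06 -0.01 -0.05] n50 0.0
```

View pics/w3.png

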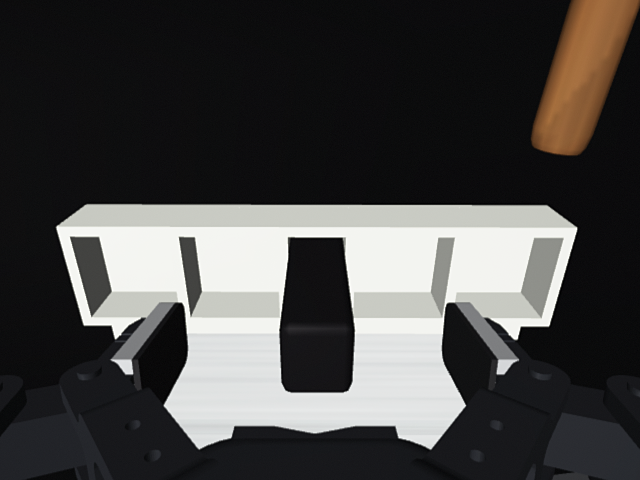

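Request:
step_arm(commands="0 0 0 0 0 0 1;0 0 0 0 0 0 1;0 0 0 0 0 0 1;0 0 0 0 0 0 1;0 0 0 0 0 0 1;0 0 0 0 0 0 1;0 0 0 0 0 0 1;0 0 0.005 0 0 0 1;0 0 0.02 0 0 0 1;0 0 0.04 0 0 0 1;0 0 0.04 0 0 0 1;0 0 0.04 0 0 0 1", newtons=90)

```text
clock: 9.05
tcp_pos: [0.4861, -0.0461, 0.0812]
orientation: [[-0.981, 0.082, 0.173], [0.081, 0.997, -0.015], [-0.174, -0.001, -0.985]]
ft_force: [-0.9, -0.1, -2.2]
opening: 0.0208
grip_force: 88.6
```

Run:
```python
from h import *
import pickle
s=readout.observe();print(s['tcp_pos'],s['orientation'],s['ft_force'],s['opening'])
p=shot('wrist','w4');pickle.dump((p,s),open('w4.pkl','wb'))
```

```text
[ 0.48613784 -0.04613431  0.08115377] [[-0.9814117   0.08232256  0.17336108]
 [ 0.08088005  0.99660516 -0.01538096]
 [-0.17403875 -0.0010736  -0.98473822]] [-0.85280591 -0.12363647 -2.20453897] 0.020765661745807427
```

View pics/w4.png

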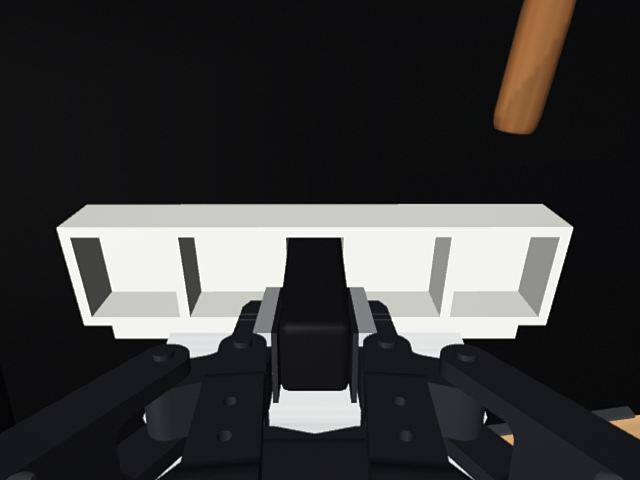

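```bash
cat >> h.py <<'E'
def fit6(p,L,uv,x0):
    L=np.array(L);uv=np.array(uv)
    def f(v):
        X=Ro.from_euler('zyx',v[3:]).as_matrix()@L.T
        return np.concatenate([proj(p,X[:,i]+v[:3])-uv[i] for i in range(len(L))])
    q=least_squares(f,x0,loss='soft_l1',f_scale=2.); return q.x,f(q.x).reshape(-1,2)
E
python3 - <<'E'
from h import *
import pickle
np.set_printoptions(precision=4,suppress=True)
p,s=pickle.load(open('w4.pkl','rb'));im=p['pixels']
g=cv2.cvtColor(im,cv2.COLOR_BGR2GRAY)
def sub(uv): 
    c=np.array([[uv]],np.float32); cv2.cornerSubPix(g,c,(5,5),(-1,-1),(3,30,.01)); return c[0,0]
L=[(-.0225,-.097,.024),(-.0225,.097,.024),(-.0225,-.097,0),(-.0225,.097,0),(.0225,-.097,.024),(.0225,.097,.024),(-.0185,-.093,.024),(-.0185,.093,.024),(.0185,-.093,.024),(.0185,.093,.024)]
uv=[(57,227),(573,228),(86,205),(544,205),(85,325),(547,325)]
U=[sub(u) for u in uv]; print(np.array(U))
v,res=fit6(p,L[:6],U,[.484,-.046,.04,-.08,0,0])
print(v[:3],np.degrees(v[3:]));print(res.round(1))
v2,res=fit6(p,L[:4],U[:4],[.484,-.046,.04,-.08,0,0])
print(v2[:3],np.degrees(v2[3:]))
Rt=s['orientation']; Rr=Ro.from_euler('zyx',v[3:]).as_matrix()
print('rack origin in tool',Rt.T@(v[:3]-s['tcp_pos']))
# expected from table: level, z=.0403 -> in tool frame using pose on table
print('nominal',Rt.T@(np.array([.4843,-.0457,.0403])-s['tcp_pos']))
E
```

```text
[[ 55.5937 227.4209]
 [573.2357 226.9018]
 [ 86.245  204.1592]
 [542.2932 203.4273]
 [ 83.8193 325.1343]
 [545.447  324.7326]]
[ 0.4831 -0.047   0.0389] [-4.6481  0.2314 -0.0409]
[[-0.   0.1]
 [-0.  -0.1]
 [ 0.1  0.1]
 [ 0.2  0.2]
 [-0.1 -0.1]
 [-0.  -0.2]]
[ 0.483  -0.0469  0.0388] [-4.716   0.3643 -0.1854]
rack origin in tool [ 0.0103 -0.0011  0.0411]
nominal [0.0089 0.0003 0.0399]
```

```bash
cat > kin.py <<'E'
import numpy as np, itertools
from scipy.spatial.transform import Rotation as Ro
from scipy.optimize import least_squares
D=[([1.315,.615,-.013,1.423,.008,1.103,-.04],[.148,-.633,.231],[0,0,-1]),
([.198,.182,-.125,1.745,.025,1.216,-1.662],[.443,-.064,.361],[0,0,-1]),
([.617,-.023,-.478,1.826,-.069,.991,1.651],[.444,-.063,.432],[.342,.001,-.94]),
([.12867,.6385,-.12406,2.20668,.58601,.15012,.95153],[.48717,-.04533,.04084],[.173,-.015,-.985])]
z=np.array([0,0,1.])
def fk(q,h,a,b,c,s=(-1,1,1,1,1,1),off=0):
    ry=lambda t:Ro.from_euler('y',t);rz=lambda t:Ro.from_euler('z',t)
    R=rz(s[0]*q[0]); p=h*z; R=R*ry(s[1]*q[1]); p=p+R.apply(a*z)
    R=R*rz(s[2]*q[2])*ry(s[3]*q[3]); p=p+R.apply(b*z)
    R=R*rz(s[4]*q[4])*ry(s[5]*q[5]); p=p+R.apply(c*z)
    return p,R
if __name__=='__main__':
    for s3,s5 in itertools.product((1,-1),(1,-1)):
        s=(-1,1,s3,1,s5,1)
        f=lambda v:np.concatenate([fk(q,*v,s)[0]-p for q,p,_ in D])
        r=least_squares(f,[.33,.5,.4,.38]);print(s3,s5,r.x.round(4),np.abs(r.fun).max().round(4),[fk(q,*r.x,s)[1].apply(z).round(3) for q,_,_ in D[2:]])
E
python3 kin.py
```

```text
1 1 [-0.4181  0.6601  0.3462 -0.2663] 0.3314 [array([ 0.113, -0.323, -0.94 ]), array([ 0.171, -0.029, -0.985])]
1 -1 [-0.1457  0.672   0.3023  0.0445] 0.3117 [array([ 0.215, -0.27 , -0.938]), array([ 0.134, -0.19 , -0.973])]
-1 1 [0.1364 0.5599 0.3808 0.19  ] 0.0545 [array([ 0.326, -0.114, -0.938]), array([ 0.178,  0.15 , -0.973])]
-1 -1 [0.2316 0.5571 0.3692 0.2896] 0.0215 [array([ 0.342,  0.   , -0.94 ]), array([ 0.173, -0.015, -0.985])]
```

```bash
cat > kin2.py <<'E'
from kin import *
S=(-1,1,-1,1,-1,1)
def fk2(q,v):
    h,a,b,c,o1,o2,o3,e=v
    ry=lambda t:Ro.from_euler('y',t);rz=lambda t:Ro.from_euler('z',t)
    R=rz(-q[0]);p=R.apply([e,0,h]); R=R*ry(q[1]); p=p+R.apply([0,o1,a])
    R=R*rz(-q[2])*ry(q[3]); p=p+R.apply([0,o2,b])
    R=R*rz(-q[4])*ry(q[5]); p=p+R.apply([0,o3,c])
    return p,R
if __name__=='__main__':
    for free in ([0,1,2,3],[0,1,2,3,4],[0,1,2,3,7],[0,1,2,3,5],[0,1,2,3,4,5],[0,1,2,3,4,5,7],[0,1,2,3,4,5,6]):
        def f(x):
            v=np.zeros(8);v[free]=x;return np.concatenate([fk2(q,v)[0]-p for q,p,_ in D])
        x0=np.array([.33,.5,.4,.38,0,0,0,0])[free]
        r=least_squares(f,x0);print(free,r.x.round(4),np.abs(r.fun).max().round(4))
E
python3 kin2.py
```

```text
[0, 1, 2, 3] [0.2316 0.5571 0.3692 0.2896] 0.0215
[0, 1, 2, 3, 4] [ 0.2657  0.5485  0.3736  0.3142 -0.022 ] 0.0011
[0, 1, 2, 3, 7] [0.2252 0.5367 0.3561 0.271  0.022 ] 0.0209
[0, 1, 2, 3, 5] [ 0.2418  0.553   0.3701  0.2953 -0.0211] 0.0012
[0, 1, 2, 3, 4, 5] [ 0.2549  0.5505  0.372   0.3057 -0.0121 -0.0095] 0.0005
[0, 1, 2, 3, 4, 5, 7] [ 0.2549  0.5505  0.372   0.3057 -0.0121 -0.0095  0.    ] 0.0005
[0, 1, 2, 3, 4, 5, 6] [ 2.547e-01  5.506e-01  3.720e-01  3.056e-01 -1.190e-02 -9.800e-03
  1.000e-04] 0.0005
```

```bash
cat >> h.py <<'E'
OT=np.array([.0097,-.0005,.0405])           # rack origin in tool frame
RT=tool(RACKYAW,-10).T@Ro.from_euler('zy',[-4.67,.15],degrees=True).as_matrix()  # rack axes in tool
def rackpose(p,q,phi,dy=0):
    """tool pose for hook at p,q (mm) and tilt phi (deg) off the groove edge"""
    b=Ro.from_euler('z',BYAW,degrees=True).as_matrix()
    h=B0+b@np.array([(p*c15+q*s15)/1e3,dy,.165+(-p*s15+q*c15)/1e3])
    Rr=b@Ro.from_euler('y',phi,degrees=True).as_matrix()
    o=h-Rr@np.array([.06,0,.04]); Rt=Rr@RT.T
    return o-Rt@OT,Rt
def where():
    s=readout.observe();Rt=s['orientation'];Rr=Rt@RT;o=s['tcp_pos']+Rt@OT;h=o+Rr@np.array([.06,0,.04])
    b=Ro.from_euler('z',BYAW,degrees=True).as_matrix();d=b.T@(h-B0-[0,0,.165])*1e3
    e=(Ro.from_matrix(b.T@Rr)).as_euler('zyx',degrees=True)
    print('p %.1f q %.1f y %.1f'%(d[0]*c15-d[2]*s15,d[0]*s15+d[2]*c15,d[1]),'yaw,phi,roll',e.round(1),'F',np.round(s['ft_force'],1),'Fp,Fq',((b.T@s['ft_force'])[[0,2]]@np.array([[c15,s15],[-s15,c15]])).round(1),'M',np.round(s['ft_torque'],2),'t',s['clock'])
E
python3 - <<'E'
from h import *
where()
for a in ((-60,-30,20),(-45,-25,42),(-18,-4,42)): 
    P,R=rackpose(*a);print(a,P.round(4));plan(P,R)
E
```

```text
p -131.1 q -124.3 y -39.5 yaw,phi,roll [-11.4   0.2  -0. ] F [-0.2 -0.8 -2.2] Fp,Fq [ 0.3 -2.2] M [ 0.05  0.34 -0.02] t 9.1
(-60, -30, 20) [ 0.5777 -0.0069  0.1727]
shift [0.0919 0.0391 0.0921] rot [-0.27 19.83 11.25] n50 2.7
(-45, -25, 42) [ 0.6051 -0.0037  0.1922]
shift [0.1194 0.0424 0.1116] rot [-0.66 41.86 10.83] n50 3.4
(-18, -4, 42) [ 0.6364 -0.      0.2055]
shift [0.1507 0.046  0.1249] rot [-0.66 41.86 10.83] n50 4.0
```

Request:
step_arm(commands="0.01 0.005 0.03 0 0 3 0.999;0.02 0.01 0.06 0 2 6 0.999;0.035 0.02 0.09 0 7 8 0.999;0.05 0.03 0.1 -0.1 13 10 0.999;0.07 0.035 0.1 -0.3 20 11 0.999;0.09 0.04 0.105 -0.4 26 11 0.999;0.1 0.042 0.11 -0.5 32 11 0.999;0.11 0.0424 0.1116 -0.6 38 10.8 0.999;0.1194 0.0424 0.1116 -0.7 41.9 10.8 0.999;0.1194 0.0424 0.1116 -0.7 41.9 10.8 0.999;0.1194 0.0424 0.1116 -0.7 41.9 10.8 0.999;0.1194 0.0424 0.1116 -0.7 41.9 10.8 0.999")

```text
clock: 10.3
tcp_pos: [0.6053, -0.0035, 0.1929]
orientation: [[-0.844, -0.116, -0.523], [-0.098, 0.993, -0.062], [0.527, -0.001, -0.85]]
ft_force: [0.2, -0.0, -1.6]
opening: 0.0204
grip_force: 88.8
```

Run:
```python
from h import *
import pickle
where(); s=readout.observe();print(s['q'].round(2))
P,R=rackpose(-18,-4,42);plan(P,R)
P,R=rackpose(-18,4,42);plan(P,R)
p=shot('wrist','w5');pickle.dump((p,s),open('w5.pkl','wb'))
```

```text
p -44.9 q -24.2 y 0.2 yaw,phi,roll [ 0.  41.9 -0.1] F [ 0.2 -0.  -1.6] Fp,Fq [ 0.6 -1.5] M [ 0.09 -0.83 -0.05] t 10.3
[ 0.16  0.92 -0.49  1.1   0.31  1.76  1.39]
shift [0.0311 0.0034 0.0126] rot [ 0.04  0.07 -0.01] n50 0.7
shift [0.0331 0.0037 0.0203] rot [ 0.04  0.07 -0.01] n50 0.8
```

View pics/w5.png

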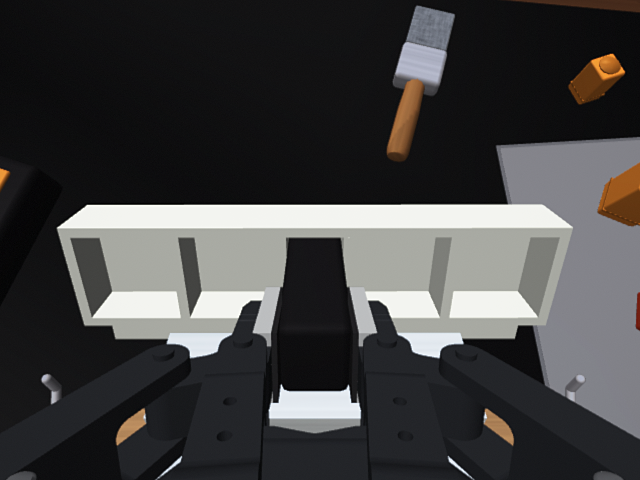

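Request:
step_arm(commands="0.006 0.0007 0.0025 0 0 0 0.999;0.012 0.0014 0.005 0 0 0 0.999;0.018 0.002 0.0075 0 0 0 0.999;0.024 0.0026 0.01 0 0 0 0.999;0.031 0.0034 0.0126 0 0 0 0.999;0.031 0.0034 0.0126 0 0 0 0.999;0.031 0.0034 0.0126 0 0 0 0.999;0.031 0.0034 0.0126 0 0 0 0.999")

```text
clock: 11.15
tcp_pos: [0.6367, 0.0, 0.2054]
orientation: [[-0.844, -0.116, -0.524], [-0.098, 0.993, -0.062], [0.527, -0.001, -0.85]]
ft_force: [0.2, 0.1, -3.1]
opening: 0.0207
grip_force: 88.8
```

Run:
```python
from h import *
where()
for a in ((-14,0),(-10,4),(-10,5)):
  P,R=rackpose(*a,42);plan(P,R)
t=shot('top');cv2.imwrite('pics/t2.png',cv2.resize(t['pixels'][120:260,230:450],None,fx=3,fy=3,interpolation=cv2.INTER_CUBIC))
```

```text
p -17.7 q -4.0 y -0.0 yaw,phi,roll [-0. 42. -0.] F [ 0.2  0.1 -3.1] Fp,Fq [ 1.  -2.9] M [ 0.11 -0.9   0.01] t 11.15
shift [0.0046 0.0005 0.0029] rot [0.02 0.03 0.  ] n50 0.1
shift [0.0094 0.0011 0.0057] rot [0.02 0.03 0.  ] n50 0.2
shift [0.0097 0.0011 0.0067] rot [0.02 0.03 0.  ] n50 0.2
```

Request:
step_arm(commands="0.002 0.0002 0.0014 0 0 0 0.999;0.004 0.0004 0.0027 0 0 0 0.999;0.006 0.0007 0.0039 0 0 0 0.999;0.008 0.0009 0.0051 0 0 0 0.999;0.0096 0.0011 0.0062 0 0 0 0.999;0.0096 0.0011 0.0062 0 0 0 0.999;0.0096 0.0011 0.0062 0 0 0 0.999;0.0096 0.0011 0.0062 0 0 0 0.999")

```text
clock: 12.0
tcp_pos: [0.6464, 0.0011, 0.2116]
orientation: [[-0.844, -0.116, -0.524], [-0.098, 0.993, -0.062], [0.527, -0.001, -0.85]]
ft_force: [-0.4, -0.6, -2.5]
opening: 0.0206
grip_force: 88.8
```

Run:
```python
from h import *
where()
for a in ((-7,3),(-7,7)):
  P,R=rackpose(*a,42);plan(P,R)
```

```text
p -9.9 q 4.5 y -0.1 yaw,phi,roll [-0. 42. -0.] F [-0.4 -0.6 -2.5] Fp,Fq [ 0.2 -2.6] M [ 0.1  -0.96 -0.02] t 12.0
shift [ 0.0024  0.0003 -0.0022] rot [0.02 0.03 0.  ] n50 0.1
shift [0.0034 0.0004 0.0017] rot [0.02 0.03 0.  ] n50 0.1
```

Request:
step_arm(commands="0 0 -0.001 0 0 0 0.999;0 0 -0.002 0 0 0 0.999;0 0 -0.003 0 0 0 0.999;0 0 -0.004 0 0 0 0.999;0 0 -0.004 0 0 0 0.999")

```text
clock: 12.5
tcp_pos: [0.6464, 0.0011, 0.2083]
orientation: [[-0.844, -0.116, -0.523], [-0.098, 0.993, -0.062], [0.527, -0.001, -0.85]]
ft_force: [-0.8, -0.3, -0.2]
opening: 0.0204
grip_force: 89.2
```

Run:
```python
from h import *
from hook import clear
where()
for q in (4.5,3.5,2.5,1.5,.5,0): print(q,round(clear(-9.9-(4.5-q)*-.0,q,42),2))
```

```text
p -9.0 q 1.3 y -0.1 yaw,phi,roll [-0. 42. -0.] F [-0.8 -0.3 -0.2] Fp,Fq [-0.8 -0.4] M [ 0.02 -0.6  -0.  ] t 12.5
4.5 1.62
3.5 1.7
2.5 1.03
1.5 0.36
0.5 -0.31
0 -0.64
```

Run:
```python
from h import *
for a in ((-9.5,5.3,42),(-8,6.3,41),(-7,7.2,40),(-6,6.5,35),(-5,6.2,30),(-4,5.3,25),(-3,4.6,20)):
  P,R=rackpose(*a);print(a);plan(P,R)
```

```text
(-9.5, 5.3, 42)
shift [0.0006 0.0001 0.004 ] rot [0.02 0.05 0.01] n50 0.1
(-8, 6.3, 41)
shift [0.0016 0.0002 0.0039] rot [ 0.13 -0.94  0.01] n50 0.1
(-7, 7.2, 40)
shift [0.0021 0.0003 0.0037] rot [ 0.25 -1.94  0.01] n50 0.1
(-6, 6.5, 35)
shift [-0.0003 -0.     -0.0011] rot [ 0.83 -6.9   0.01] n50 0.0
(-5, 6.2, 30)
shift [-0.0022 -0.0002 -0.0058] rot [ 1.420e+00 -1.187e+01  1.000e-02] n50 0.1
(-4, 5.3, 25)
shift [-0.0039 -0.0004 -0.0113] rot [ 2.000e+00 -1.684e+01  1.000e-02] n50 0.2
(-3, 4.6, 20)
shift [-0.0051 -0.0006 -0.0169] rot [ 2.58e+00 -2.18e+01  2.00e-02] n50 0.4
```

Request:
step_arm(commands="0.0006 0 0.0047 0 0 0 0.999;0.0016 0.0002 0.0046 0.1 -0.9 0 0.999;0.0021 0.0003 0.0044 0.25 -1.9 0 0.999;0.0009 0.0001 0.002 0.5 -4.4 0 0.999;-0.0003 0 -0.0004 0.8 -6.9 0 0.999;-0.0012 -0.0001 -0.0027 1.1 -9.4 0 0.999;-0.0022 -0.0002 -0.0051 1.4 -11.9 0 0.999;-0.0022 -0.0002 -0.0051 1.4 -11.9 0 0.999;-0.0022 -0.0002 -0.0051 1.4 -11.9 0 0.999")

```text
clock: 13.4
tcp_pos: [0.644, 0.0006, 0.203]
orientation: [[-0.934, -0.116, -0.338], [-0.109, 0.993, -0.04], [0.34, -0.001, -0.94]]
ft_force: [-0.6, 0.6, -2.8]
opening: 0.0209
grip_force: 88.7
```

Run:
```python
from h import *
where()
for a in ((-4,5.3,25),(-3,4.6,20),(-2,4,15),(-1,3,10),(0,2,5),(0,1,0),(0,0,0)):
  P,R=rackpose(*a);print(a);plan(P,R)
```

```text
p -5.4 q 6.6 y -0.3 yaw,phi,roll [-0. 30. -0.] F [-0.6  0.6 -2.8] Fp,Fq [ 0.2 -2.9] M [ 0.09 -0.54  0.03] t 13.4
(-4, 5.3, 25)
shift [-0.0015  0.0001 -0.006 ] rot [ 0.62 -4.99  0.02] n50 0.1
(-3, 4.6, 20)
shift [-0.0027 -0.0001 -0.0116] rot [ 1.21 -9.95  0.02] n50 0.2
(-2, 4, 15)
shift [-0.0035 -0.0002 -0.0172] rot [  1.79 -14.92   0.02] n50 0.4
(-1, 3, 10)
shift [-0.0041 -0.0002 -0.0233] rot [  2.37 -19.88   0.03] n50 0.5
(0, 2, 5)
shift [-0.0041 -0.0002 -0.0294] rot [  2.95 -24.85   0.03] n50 0.6
(0, 1, 0)
shift [-0.0048 -0.0003 -0.0354] rot [  3.53 -29.82   0.03] n50 0.7
(0, 0, 0)
shift [-0.005  -0.0003 -0.0364] rot [  3.53 -29.82   0.03] n50 0.7
```

No contact yet; I'll keep turning down.

Request:
step_arm(commands="-0.0008 0 -0.003 0.3 -2.5 0 0.999;-0.0015 0 -0.006 0.6 -5 0 0.999;-0.0021 0 -0.0088 0.9 -7.5 0 0.999;-0.0027 0 -0.0116 1.2 -10 0 0.999;-0.0031 -0.0001 -0.0144 1.5 -12.5 0 0.999;-0.0035 -0.0002 -0.0172 1.8 -15 0 0.999;-0.0035 -0.0002 -0.0172 1.8 -15 0 0.999;-0.0035 -0.0002 -0.0172 1.8 -15 0 0.999")

```text
clock: 14.2
tcp_pos: [0.6407, 0.0005, 0.1855]
orientation: [[-0.99, -0.116, -0.083], [-0.115, 0.993, -0.01], [0.084, 0.0, -0.996]]
ft_force: [-0.5, -0.6, -2.3]
opening: 0.0209
grip_force: 88.8
```

Run:
```python
from h import *
where()
for a in ((-1,3,10),(0,2,5),(0,1,0),(0,0,0)):
  P,R=rackpose(*a);print(a);plan(P,R)
```

```text
p -1.6 q 3.8 y 0.0 yaw,phi,roll [-0. 15.  0.] F [-0.5 -0.6 -2.3] Fp,Fq [ 0.  -2.4] M [ 0.03 -0.11 -0.01] t 14.2
(-1, 3, 10)
shift [-0.0008 -0.0002 -0.0057] rot [ 0.57 -4.93  0.02] n50 0.1
(0, 2, 5)
shift [-0.0009 -0.0002 -0.0119] rot [ 1.15 -9.9   0.02] n50 0.2
(0, 1, 0)
shift [-0.0015 -0.0002 -0.0179] rot [  1.74 -14.87   0.02] n50 0.4
(0, 0, 0)
shift [-0.0018 -0.0003 -0.0189] rot [  1.74 -14.87   0.02] n50 0.4
```

Request:
step_arm(commands="-0.0004 0 -0.0028 0.3 -2.5 0 0.999;-0.0008 -0.0001 -0.0057 0.6 -5 0 0.999;-0.0009 -0.0002 -0.0088 0.9 -7.5 0 0.999;-0.0009 -0.0002 -0.0119 1.15 -9.9 0 0.999;-0.0012 -0.0002 -0.0149 1.45 -12.4 0 0.999;-0.0015 -0.0002 -0.0179 1.75 -14.9 0 0.999;-0.0015 -0.0002 -0.0179 1.75 -14.9 0 0.999;-0.0015 -0.0002 -0.0179 1.75 -14.9 0 0.999")

```text
clock: 15.0
tcp_pos: [0.6402, 0.0007, 0.1676]
orientation: [[-0.977, -0.116, 0.177], [-0.114, 0.993, 0.022], [-0.178, 0.001, -0.984]]
ft_force: [2.3, 0.7, -3.4]
opening: 0.0208
grip_force: 89.8
```

Run:
```python
from h import *
import pickle
where()
s=readout.observe();p=shot('wrist','w6');pickle.dump((p,s),open('w6.pkl','wb'))
```

```text
p 0.9 q 1.5 y 0.3 yaw,phi,roll [-0.  -0.1  0. ] F [ 2.3  0.7 -3.4] Fp,Fq [ 3.2 -2.7] M [-0.01  0.01 -0.14] t 15.0
```

View pics/w6.png

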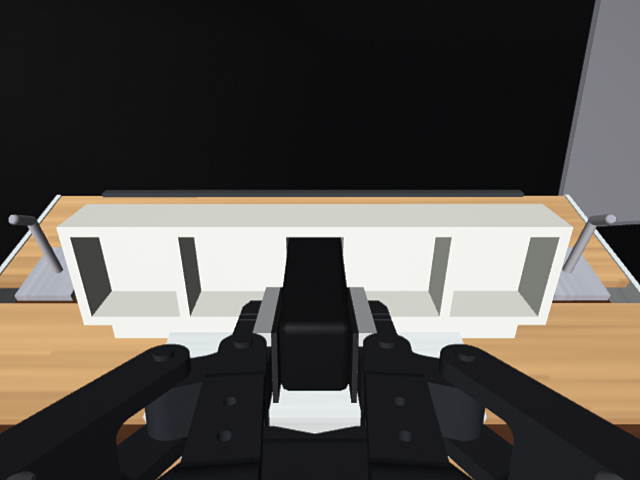

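Request:
step_arm(commands="0.001 0 -0.0005 0 0 0 0.999;0.001 0 -0.001 0 0 0 0.999;0.001 0 -0.0015 0 0 0 0.999;0.001 0 -0.002 0 0 0 0.999;0.001 0 -0.0025 0 0 0 0.999;0.001 0 -0.0025 0 0 0 0.999")

```text
clock: 15.65
tcp_pos: [0.6402, 0.0007, 0.1675]
orientation: [[-0.977, -0.116, 0.178], [-0.114, 0.993, 0.02], [-0.179, -0.0, -0.984]]
ft_force: [-4.9, -0.9, 11.5]
opening: 0.0207
grip_force: 92.3
```

Run:
```python
from h import *
where()
```

```text
p 1.0 q 1.4 y 0.2 yaw,phi,roll [-0.  -0.2 -0. ] F [-4.9 -0.9 11.5] Fp,Fq [-7.8  9.8] M [-0.08  1.2  -0.13] t 15.65
```

Request:
step_arm(commands="-0.0004 0 0.001 0 0 0 0.999;-0.0006 0 0.0018 0 0 0 0.999;-0.0006 0 0.002 0 0 0 0.999")

```text
clock: 15.95
tcp_pos: [0.6402, 0.0007, 0.1676]
orientation: [[-0.977, -0.116, 0.178], [-0.114, 0.993, 0.022], [-0.18, 0.001, -0.984]]
ft_force: [0.3, 0.2, 2.9]
opening: 0.0207
grip_force: 91.0
```

Request:
step_arm(commands="0 0 0 0 0 0 0.7;0 0 0 0 0 0 0.6;0 0 0 0 0 0 0.5;0 0 0 0 0 0 0.5;0 0 0 0 0 0 0.5;0 0 0 0 0 0 0.5")

```text
clock: 16.55
tcp_pos: [0.6396, 0.0005, 0.1669]
orientation: [[-0.977, -0.116, 0.177], [-0.114, 0.993, 0.021], [-0.178, 0.001, -0.984]]
ft_force: [-0.2, -0.7, 1.4]
opening: 0.0423
grip_force: 0.0
```

Run:
```python
from h import *
import pickle
where()
s=readout.observe();print(s['opening']);p=shot('wrist','w7');pickle.dump((p,s),open('w7.pkl','wb'))
g=cv2.cvtColor(p['pixels'],cv2.COLOR_BGR2GRAY)
L=[(-.0225,-.097,.024),(-.0225,.097,.024),(-.0225,-.097,0),(-.0225,.097,0),(.0225,-.097,.024),(.0225,.097,.024)]
U=[]
for uv in [(57,227),(573,228),(86,205),(544,205),(85,325),(547,325)]:
    c=np.array([[uv]],np.float32); cv2.cornerSubPix(g,c,(5,5),(-1,-1),(3,30,.01));U.append(c[0,0])
v,res=fit6(p,L,U,[.636,0,.125,.11,0,0]);print(np.array(U).round(1).tolist(),v[:3].round(4),np.degrees(v[3:]).round(2),np.abs(res).max())
```

```text
p 0.6 q 0.6 y 0.2 yaw,phi,roll [-0.  -0.1  0. ] F [-0.2 -0.7  1.4] Fp,Fq [-0.7  1.3] M [-0.04  0.2   0.  ] t 16.55
0.04233225321232508
[[55.79999923706055, 228.0], [573.5, 228.3000030517578], [86.80000305175781, 204.39999389648438], [542.2000122070312, 204.39999389648438], [83.80000305175781, 325.70001220703125], [545.0999755859375, 325.8999938964844]] [ 0.6371 -0.0007  0.1247] [ 6.6   0.01 -0.02] 0.3998247716405956
```

Request:
step_arm(commands="-0.004 0 0.02 0 0 0 0.5;-0.009 -0.001 0.05 0 0 0 0.5;-0.016 -0.002 0.09 0 0 0 0.5;-0.04 0.01 0.12 -0.5 4 0 0.3;-0.07 0.03 0.15 -1.2 9.9 0 0;-0.1 0.06 0.18 -1.2 9.9 0 0;-0.12 0.1 0.19 -1.2 9.9 0 0;-0.14 0.14 0.19 -1.2 9.9 0 0;-0.16 0.18 0.19 -1.2 9.9 0 0;-0.18 0.22 0.19 -1.2 9.9 0 0;-0.19 0.26 0.19 -1.2 9.9 0 0;-0.19 0.3 0.19 -1.2 9.9 0 0")

```text
clock: 17.8
tcp_pos: [0.4478, 0.3023, 0.3579]
orientation: [[-0.993, -0.118, 0.007], [-0.118, 0.993, 0.0], [-0.007, -0.0, -1.0]]
ft_force: [1.0, -0.2, 0.4]
opening: 0.0855
grip_force: 0.0
```

Request:
step_arm(commands="0 0 0 0 0 -8.5 0;0 0 0 0 0 -17 0;0 0 0 0 0 -25 0;0 0 0 0 0 -33 0;0 0 0 0 0 -41 0;0 0 0 0 0 -49 0;0 0 0 0 0 -57 0;0 0 0 0 0 -65 0;0 0 0 0 0 -73 0;0 0 0 0 0 -81 0;0 0 0 0 0 -89 0;0 0 0 0 0 -97 0")

```text
clock: 19.0
tcp_pos: [0.4495, 0.3006, 0.357]
orientation: [[0.011, 1.0, -0.0], [1.0, -0.011, -0.005], [-0.005, -0.0, -1.0]]
ft_force: [0.2, -0.4, -0.2]
opening: 0.0854
grip_force: 0.0
```

Request:
step_arm(commands="0 0 0 0 0 0 0;0 0 0 0 0 0 0;0 0 0 0 0 0 0")

```text
clock: 19.3
tcp_pos: [0.4496, 0.3005, 0.357]
orientation: [[0.004, 1.0, -0.0], [1.0, -0.004, -0.006], [-0.006, -0.0, -1.0]]
ft_force: [-0.5, 0.5, 0.3]
opening: 0.0856
grip_force: 0.0
```

Run:
```python
from h import *
import pickle
np.set_printoptions(precision=3,suppress=True)
s=readout.observe();print(s['tcp_pos'],s['q'],s['orientation'])
p=shot('wrist','w8');pickle.dump((p,s),open('w8.pkl','wb'))
for d in nets.trace(p,'seal1'):
    print(d['score'],d['location'],d['region'].sum(),atz(p,d['location'],.03))
```

```text
[0.45  0.301 0.357] [-0.421  0.359 -0.31   1.521  0.116  1.283 -0.749] [[ 0.004  1.    -0.   ]
 [ 1.    -0.004 -0.006]
 [-0.006 -0.    -1.   ]]
0.92 [326.1, 136.7] 1023 [0.462 0.346 0.03 ]
0.84 [352.8, 278.7] 1230 [0.494 0.184 0.03 ]
0.67 [410.8, 148.4] 569 [0.553 0.334 0.03 ]
0.63 [412.3, 209.9] 1254 [0.558 0.266 0.03 ]
0.62 [231.3, 247.5] 606 [0.354 0.223 0.03 ]
```

View pics/w8.png

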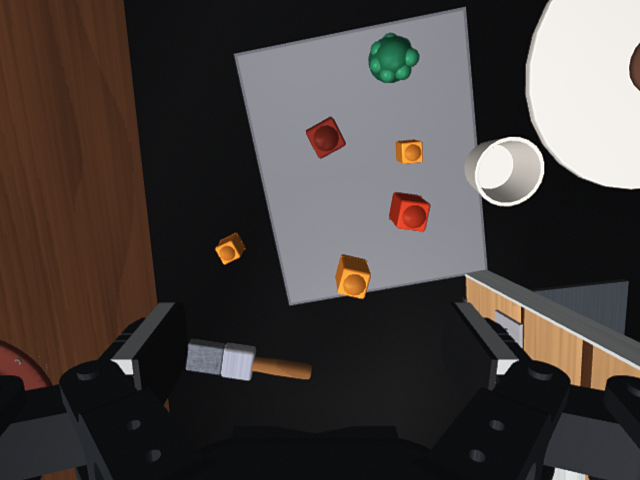

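```bash
cat >> h.py <<'E'
from scipy.optimize import minimize
def sil(p,x,y,yaw,hgt=.054,w=.016,zb=.001):
    c,s=np.cos(yaw),np.sin(yaw);pts=[]
    for z in (zb,zb+hgt):
        for a,b in ((-w,-w),(-w,w),(w,w),(w,-w)): pts.append(proj(p,[x+c*a-s*b,y+s*a+c*b,z]))
    m=np.zeros((960,1280),np.uint8); cv2.fillConvexPoly(m,cv2.convexHull(np.array(pts,np.float32)*2*16).astype(np.int32),1,cv2.LINE_8,4)
    a=np.linspace(0,2*np.pi,20)[:-1]
    b=np.array([proj(p,[x+.011*np.cos(t),y+.011*np.sin(t),zb+hgt+.007]) for t in a],np.float32)
    cv2.fillConvexPoly(m,(b*2*16).astype(np.int32),1,cv2.LINE_8,4)
    return m
def fitseal(p,region,x0,y0,**k):
    M=cv2.resize(region.astype(np.uint8),(1280,960),interpolation=cv2.INTER_LINEAR)
    f=lambda v:1-(lambda s:(s&M).sum()/(s|M).sum())(sil(p,v[0]/100,v[1]/100,v[2],**k))
    best=None
    for yw in np.radians([-40,-20,0,20,40]):
        q=minimize(f,[x0*100,y0*100,yw],method='Nelder-Mead',options=dict(initial_simplex=np.array([x0*100,y0*100,yw])+np.array([[0,0,0],[1,0,0],[0,1,0],[0,0,.3]]),xatol=1e-3,fatol=1e-4))
        if best is None or q.fun<best.fun: best=q
    return best.x[0]/100,best.x[1]/100,np.degrees(best.x[2]),1-best.fun
def seals(p):
    for d in nets.trace(p,'seal1'):
        if d['score']<.3: continue
        P=atz(p,d['location'],.03); rg=d['region']
        print(np.round(d['location']),int(rg.sum()),'bgr',p['pixels'][rg].mean(0).astype(int),'fit x %.4f y %.4f yaw %.1f iou %.3f'%fitseal(p,rg,P[0],P[1]))
E
python3 - <<'E'
from h import *
import pickle
p=shot('wrist'); seals(p)
E
```

```text
[350. 278.] 1183 bgr [ 37 103 169] fit x 0.4924 y 0.1882 yaw 84.5 iou 0.881
[326. 134.] 993 bgr [ 30  37 106] fit x 0.4611 y 0.3463 yaw -60.9 iou 0.923
[410. 211.] 1169 bgr [ 27  45 156] fit x 0.5540 y 0.2656 yaw -14.6 iou 0.832
[410. 153.] 579 bgr [ 43 119 195] fit x 0.5449 y 0.3309 yaw -12.2 iou 0.445
[230. 247.] 556 bgr [ 32  95 159] fit x 0.3586 y 0.2266 yaw -37.7 iou 0.440
```

```bash
cat >> h.py <<'E'
def cseg(p,uv):
    hsv=cv2.cvtColor(cv2.GaussianBlur(p['pixels'],(3,3),0),cv2.COLOR_BGR2HSV)
    m=((hsv[...,1]>110)&(hsv[...,2]>55)&((hsv[...,0]<25)|(hsv[...,0]>170))).astype(np.uint8)
    m=cv2.morphologyEx(m,cv2.MORPH_CLOSE,np.ones((5,5)));n,lab=cv2.connectedComponents(m)
    u,v=np.round(uv).astype(int); return lab==lab[v,u]
def seal(p,uv):
    rg=cseg(p,uv);P=atz(p,uv,.03);r_=fitseal(p,rg,P[0],P[1]);print(np.round(uv),rg.sum(),'x %.4f y %.4f yaw %.1f iou %.3f'%r_);return r_
E
python3 - <<'E'
from h import *
import pickle
p,s=pickle.load(open('w8.pkl','rb'))
R=[seal(p,uv) for uv in ((353,277),(326,137),(412,211))]
im=p['pixels'].copy()
for x,y,w,_ in R:
    c,_=cv2.findContours(sil(p,x,y,np.radians(w)),0,1); cv2.drawContours(im,[(k/2).astype(np.int32) for k in c],-1,(255,255,0),1)
cv2.imwrite('pics/fit8.png',cv2.resize(im[90:310,290:450],None,fx=3.6,fy=2.7,interpolation=cv2.INTER_NEAREST))
E
```

```text
[353 277] 1223 x 0.4925 y 0.1868 yaw -8.2 iou 0.907
[326 137] 943 x 0.4604 y 0.3464 yaw -60.7 iou 0.879
[412 211] 1246 x 0.5544 y 0.2648 yaw -13.7 iou 0.885
```

View pics/fit8.png

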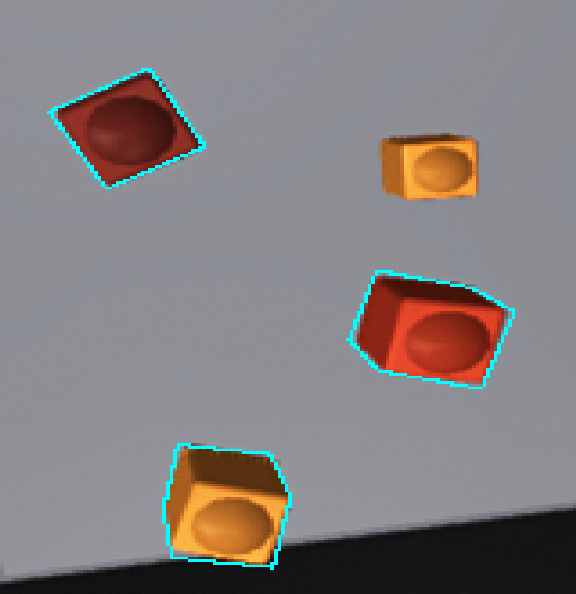

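```bash
cat >> h.py <<'E'
def down(yaw): # tool down, y axis at heading yaw (deg)
    c,s=np.cos(np.radians(yaw)),np.sin(np.radians(yaw)); return np.array([[-s,c,0],[c,s,0],[0,0,-1.]])
RO=np.array([.637,-.001,.125]); RY=6.6
def pocket(y,up): 
    b=Ro.from_euler('z',RY,degrees=True).as_matrix(); return RO+b@np.array([0,y,.004+.027+up])
E
python3 - <<'E'
from h import *
plan([.5544,.2648,.15],down(-13.7));plan([.5544,.2648,.028],down(-13.7))
E
```

```text
shift [ 0.1047 -0.0357 -0.207 ] rot [  0.31  -0.05 -13.39] n50 4.7
shift [ 0.1047 -0.0357 -0.329 ] rot [  0.31  -0.05 -13.39] n50 6.9
```

Request:
step_arm(commands="0.03 -0.01 -0.03 0 0 -4 0;0.06 -0.02 -0.06 0.1 0 -8 0;0.09 -0.03 -0.09 0.3 0 -12 0;0.1047 -0.0357 -0.13 0.3 0 -13.4 0;0.1047 -0.0357 -0.17 0.3 0 -13.4 0;0.1047 -0.0357 -0.21 0.3 0 -13.4 0;0.1047 -0.0357 -0.25 0.3 0 -13.4 0;0.1047 -0.0357 -0.28 0.3 0 -13.4 0;0.1047 -0.0357 -0.31 0.3 0 -13.4 0;0.1047 -0.0357 -0.329 0.3 0 -13.4 0;0.1047 -0.0357 -0.329 0.3 0 -13.4 0;0.1047 -0.0357 -0.329 0.3 0 -13.4 0")

```text
clock: 20.7
tcp_pos: [0.5547, 0.265, 0.0282]
orientation: [[0.237, 0.971, -0.001], [0.971, -0.237, 0.0], [0.0, -0.001, -1.0]]
ft_force: [1.0, -0.3, 0.3]
opening: 0.0854
grip_force: 0.0
```

Request:
step_arm(commands="0 0 0 0 0 0 1;0 0 0 0 0 0 1;0 0 0 0 0 0 1;0 0 0 0 0 0 1;0 0 0 0 0 0 1;0 0 0 0 0 0 1;0 0 0.02 0 0 0 1;0 0 0.05 0 0 0 1;0 0 0.1 0 0 0 1;0 0 0.15 0 0 0 1;0 0 0.19 0 0 0 1;0 0 0.19 0 0 0 1", newtons=50)

```text
clock: 21.9
tcp_pos: [0.5575, 0.2669, 0.2247]
orientation: [[0.238, 0.971, 0.011], [0.971, -0.238, 0.006], [0.009, 0.009, -1.0]]
ft_force: [0.7, 0.7, -1.4]
opening: 0.0319
grip_force: 48.1
```

Run:
```python
from h import *
s=readout.observe();print(s['tcp_pos'],s['opening'],s['ft_force'],s['q'].round(2))
for y in (.0745,.0335,-.0335): print(y);plan(pocket(y,.07),down(RY))
```

```text
[0.55754008 0.26686607 0.22471115] 0.031865103427667615 [ 0.65799367  0.69266348 -1.44206541] [-0.35  0.57 -0.22  1.54  0.14  1.03 -0.84]
0.0745
shift [ 0.0709 -0.1939  0.0013] rot [-0.48  0.58 20.35] n50 4.1
0.0335
shift [ 0.0756 -0.2346  0.0013] rot [-0.48  0.58 20.35] n50 4.9
-0.0335
shift [ 0.0833 -0.3011  0.0013] rot [-0.48  0.58 20.35] n50 6.2
```

Request:
step_arm(commands="0.01 -0.03 0.015 0 0 3 1;0.02 -0.07 0.03 0 0 6 1;0.03 -0.11 0.03 0 0 9 1;0.045 -0.155 0.03 0 0 12 1;0.06 -0.2 0.03 0 0 16 1;0.075 -0.25 0.03 0 0 20.3 1;0.083 -0.285 0.03 0 0 20.3 1;0.086 -0.299 0.03 0 0 20.3 1;0.086 -0.299 0.03 0 0 20.3 1;0.086 -0.299 0.03 0 0 20.3 1;0.086 -0.299 0.03 0 0 20.3 1;0.086 -0.299 0.03 0 0 20.3 1")

```text
clock: 23.1
tcp_pos: [0.6401, -0.0312, 0.2481]
orientation: [[-0.119, 0.993, -0.001], [0.993, 0.119, 0.001], [0.001, -0.001, -1.0]]
ft_force: [-1.0, 0.5, -1.6]
opening: 0.0319
grip_force: 48.1
```

Run:
```python
from h import *
import pickle
s=readout.observe();print(s['tcp_pos'],s['opening'],s['ft_force'],s['q'].round(2))
for u in (.03,.002): plan(pocket(-.0335,u),down(RY))
p=shot('wrist','w9');pickle.dump((p,s),open('w9.pkl','wb'))
rg=cseg(p,proj(p,s['tcp_pos']+[0,0,.03])); print(rg.sum(), fitseal(p,rg,*s['tcp_pos'][:2],zb=s['tcp_pos'][2]-.027))
```

```text
[ 0.64007112 -0.03117653  0.24813704] 0.03185655053933673 [-1.02564696  0.54187436 -1.63101486] [ 0.18  0.6  -0.3   1.42  0.18  1.15 -0.02]
shift [ 0.0008 -0.0031 -0.0621] rot [-0.05 -0.05 -0.21] n50 1.2
shift [ 0.0008 -0.0031 -0.0901] rot [-0.05 -0.05 -0.21] n50 1.8
13486 (np.float64(0.6396681141071788), np.float64(-0.03166601417019407), np.float64(10.281310854162216), np.float64(0.8831145418489929))
```

Request:
step_arm(commands="0.0004 -0.002 -0.02 0 0 -0.1 1;0.0008 -0.0031 -0.045 0 0 -0.2 1;0.0008 -0.0031 -0.0621 0 0 -0.2 1;0.0008 -0.0031 -0.068 0 0 -0.2 1;0.0008 -0.0031 -0.074 0 0 -0.2 1;0.0008 -0.0031 -0.08 0 0 -0.2 1;0.0008 -0.0031 -0.08 0 0 -0.2 1;0.0008 -0.0031 -0.08 0 0 -0.2 1")

```text
clock: 23.95
tcp_pos: [0.6412, -0.0367, 0.1682]
orientation: [[-0.111, 0.994, -0.0], [0.994, 0.111, 0.0], [0.0, -0.0, -1.0]]
ft_force: [1.2, 1.1, -1.6]
opening: 0.0313
grip_force: 48.6
```

Run:
```python
from h import *
s=readout.observe();print(s['tcp_pos'],s['opening'],s['ft_force'],s['ft_torque'])
for u in (.0,): plan(pocket(-.0335,u),down(RY))
```

```text
[ 0.64123262 -0.03668375  0.16824057] 0.03128754466438321 [ 1.19122442  1.06397035 -1.60751694] [ 0.28457238  0.04553058 -0.02286007]
shift [-0.0004  0.0024 -0.0122] rot [-0.02 -0.03  0.22] n50 0.2
```

Request:
step_arm(commands="-0.0002 0.0015 0 0 0 0.1 1;-0.0003 0.003 0 0 0 0.2 1;-0.0003 0.003 -0.004 0 0 0.2 1;-0.0003 0.003 -0.008 0 0 0.2 1;-0.0003 0.003 -0.0115 0 0 0.2 1;-0.0003 0.003 -0.0115 0 0 0.2 1;-0.0003 0.003 -0.0115 0 0 0.2 1")

```text
clock: 24.65
tcp_pos: [0.6408, -0.0345, 0.1581]
orientation: [[-0.114, 0.993, -0.0], [0.993, 0.114, -0.001], [-0.001, -0.0, -1.0]]
ft_force: [-3.0, -0.9, 7.4]
opening: 0.0315
grip_force: 49.7
```

Run:
```python
from h import *
s=readout.observe();print(s['tcp_pos'],s['opening'],s['ft_force'],s['ft_torque'])
for u in (.0,): plan(pocket(-.0335,u),down(RY))
```

```text
[ 0.64082888 -0.0345407   0.15811217] 0.03152608771999783 [-2.9533756  -0.89450159  7.42069229] [-0.04532103  0.64424053 -0.05514017]
shift [ 0.      0.0003 -0.0021] rot [ 0.06 -0.01  0.06] n50 0.0
```

Request:
step_arm(commands="0 0 0.0012 0 0 0 1;0 0 0.0012 0 0 0 0.7;0 0 0.0012 0 0 0 0.45;0 0 0.0012 0 0 0 0.4;0 0 0.0012 0 0 0 0.4;0 0 0.0012 0 0 0 0.4;0 0 0.03 0 0 0 0.4;0 0 0.07 0 0 0 0.4;0 0 0.11 0 0 0 0.4;0 0 0.14 0 0 0 0.4;0 0 0.14 0 0 0 0;0 0 0.14 0 0 0 0")

```text
clock: 25.85
tcp_pos: [0.641, -0.0342, 0.297]
orientation: [[-0.114, 0.993, 0.001], [0.993, 0.114, -0.001], [-0.001, 0.0, -1.0]]
ft_force: [0.3, 0.4, -1.1]
opening: 0.0778
grip_force: 0.0
```

Run:
```python
from h import *
import pickle
p=shot('wrist','w10');s=readout.observe();pickle.dump((p,s),open('w10.pkl','wb'));print(s['tcp_pos'])
for k in ('seal1','rack'):
  for d in nets.trace(p,k):
    if d['score']>.3: print(k,round(d['score'],2),d['location'],d['region'].sum(),p['pixels'][d['region']].mean(0).astype(int))
# expected silhouette of seal0 in pocket
b=Ro.from_euler('z',RY,degrees=True).as_matrix();c=RO+b@np.array([0,-.0335,.004]);print('expected',proj(p,c+[0,0,.03]))
uv=proj(p,c+[0,0,.05]);rg=cseg(p,uv);print(rg.sum(),fitseal(p,rg,c[0],c[1],zb=c[2]))
m=sil(p,c[0],c[1],np.radians(RY),zb=c[2]);print(m.sum()/4)
```

```text
[ 0.64032237 -0.03436869  0.29557918]
seal1 0.67 [315.2, 222.5] 2866 [ 29  47 154]
rack 0.59 [348.2, 140.0] 34721 [213 216 214]
expected [314.77424191 220.80217363]
2721 (np.float64(0.6404043469635752), np.float64(-0.033391634266739564), np.float64(5.48311778058864), np.float64(0.8169944452784867))
3349.0
```

Request:
step_arm(commands="-0.02 0.03 0 0 0 -2 0;-0.045 0.065 0 0 0 -4 0;-0.07 0.1 0 0 0 -7 0;-0.095 0.14 0 0 0 -10 0;-0.12 0.18 -0.01 0 0 -13 0;-0.14 0.21 -0.03 0 0 -14.8 0;-0.148 0.221 -0.045 0 0 -14.8 0;-0.148 0.221 -0.045 0 0 -14.8 0;-0.148 0.221 -0.045 0 0 -14.8 0;-0.148 0.221 -0.045 0 0 -14.8 0;-0.148 0.221 -0.045 0 0 -14.8 0")

```text
clock: 27.1
tcp_pos: [0.4942, 0.1853, 0.252]
orientation: [[0.146, 0.989, 0.001], [0.989, -0.146, -0.0], [-0.0, 0.001, -1.0]]
ft_force: [0.3, 0.1, -0.8]
opening: 0.0855
grip_force: 0.0
```

Run:
```python
from h import *
p=shot('wrist','w11');s=readout.observe();print(s['tcp_pos'])
x,y,w,i=seal(p,proj(p,[.4925,.1868,.035]))
plan([x,y,.028],down(w));plan([x,y,.028],down(w-90 if w>45 else w))
```

```text
[0.49401873 0.18559544 0.25200063]
[312. 198.] 1308 x 0.4930 y 0.1886 yaw -15.6 iou 0.684
shift [-0.001  0.003 -0.224] rot [ 0.01  0.04 -7.16] n50 4.5
shift [-0.001  0.003 -0.224] rot [ 0.01  0.04 -7.16] n50 4.5
```

Run:
```python
from h import *
p=shot('wrist')
seals(p)
m=sil(p,.4925,.1868,np.radians(-8.2));ys,xs=np.where(m);print(xs.min()/2,xs.max()/2,ys.min()/2,ys.max()/2,m.sum()/4)
hsv=cv2.cvtColor(p['pixels'],cv2.COLOR_BGR2HSV)
for v in range(160,260,6): print(v,[tuple(int(a) for a in hsv[v,u]) for u in range(270,350,16)])
```

```text
[145. 182.] 1092 bgr [ 60 154 206] fit x 0.3641 y 0.2192 yaw 16.3 iou 0.440
[362.  11.] 833 bgr [ 77 190 242] fit x 0.5561 y 0.3379 yaw 19.2 iou 0.765
[311. 196.] 1773 bgr [ 77 187 235] fit x 0.4931 y 0.1881 yaw -14.0 iou 0.925
[246.  10.] 1284 bgr [ 45  55 140] fit x 0.4607 y 0.3468 yaw 28.7 iou 0.964
292.0 332.5 174.5 222.0 1914.5
160 [(115, 7, 234), (115, 7, 233), (120, 5, 234), (115, 7, 234), (120, 5, 233)]
166 [(116, 8, 234), (115, 7, 234), (120, 5, 233), (114, 5, 233), (120, 5, 234)]
172 [(115, 7, 233), (115, 7, 233), (171, 8, 217), (116, 8, 237), (120, 7, 234)]
178 [(115, 7, 234), (120, 5, 233), (14, 201, 151), (14, 200, 153), (113, 10, 237)]
184 [(120, 7, 234), (115, 7, 233), (28, 148, 255), (23, 174, 255), (110, 16, 245)]
190 [(110, 7, 233), (115, 7, 234), (22, 179, 255), (15, 198, 225), (111, 22, 249)]
196 [(125, 7, 233), (120, 5, 233), (20, 182, 253), (16, 193, 240), (111, 14, 242)]
202 [(115, 7, 233), (116, 8, 234), (25, 156, 255), (18, 186, 249), (113, 10, 238)]
208 [(120, 5, 233), (115, 7, 234), (25, 157, 255), (20, 180, 252), (120, 7, 235)]
214 [(120, 5, 232), (114, 5, 233), (28, 148, 255), (19, 184, 251), (120, 7, 234)]
220 [(125, 7, 233), (115, 7, 233), (125, 13, 235), (21, 144, 255), (115, 14, 212)]
226 [(120, 5, 232), (120, 5, 232), (115, 7, 233), (114, 17, 208), (135, 14, 37)]
232 [(120, 5, 232), (120, 5, 233), (118, 17, 209), (135, 14, 37), (128, 25, 41)]
238 [(120, 5, 233), (118, 17, 177), (120, 14, 36), (135, 14, 37), (120, 25, 41)]
244 [(116, 19, 107), (110, 21, 36), (135, 14, 36), (128, 27, 38), (110, 19, 40)]
250 [(110, 21, 36), (120, 15, 35), (135, 14, 36), (128, 26, 39), (105, 13, 40)]
256 [(105, 15, 35), (100, 22, 35), (120, 7, 35), (128, 26, 39), (135, 13, 40)]
```

```bash
sed -i 's/hsv\[...,0\]<25/hsv[...,0]<35/; s/hsv\[...,1\]>110/hsv[...,1]>90/' h.py
python3 - <<'E'
from h import *
p=shot('wrist')
x,y,w,i=seal(p,proj(p,[.4925,.1868,.035]))
plan([x,y,.028],down(w));seal(p,(246,12))
E
```

```text
[313. 199.] 1751 x 0.4928 y 0.1877 yaw -15.1 iou 0.913
shift [-0.0005  0.0016 -0.2238] rot [ 0.01 -0.01 -6.81] n50 4.5
[246  12] 1250 x 0.4608 y 0.3475 yaw 28.4 iou 0.963
```

Request:
step_arm(commands="-0.0006 0.0016 -0.04 0 0 -4.6 0;-0.0006 0.0016 -0.08 0 0 -4.6 0;-0.0006 0.0016 -0.12 0 0 -4.6 0;-0.0006 0.0016 -0.16 0 0 -4.6 0;-0.0006 0.0016 -0.19 0 0 -4.6 0;-0.0006 0.0016 -0.21 0 0 -4.6 0;-0.0006 0.0016 -0.2238 0 0 -4.6 0;-0.0006 0.0016 -0.2238 0 0 -4.6 0;-0.0006 0.0016 -0.2238 0 0 -4.6 0")

```text
clock: 28.2
tcp_pos: [0.4927, 0.1884, 0.028]
orientation: [[0.222, 0.975, -0.0], [0.975, -0.222, 0.0], [0.0, -0.0, -1.0]]
ft_force: [0.9, 0.1, 0.4]
opening: 0.0852
grip_force: 0.0
```

Request:
step_arm(commands="0 0 0 0 0 0 1;0 0 0 0 0 0 1;0 0 0 0 0 0 1;0 0 0 0 0 0 1;0 0 0 0 0 0 1;0 0 0 0 0 0 1;0 0 0.02 0 0 0 1;0 0 0.05 0 0 0 1;0 0 0.1 0 0 0 1;0 0 0.15 0 0 0 1;0 0 0.19 0 0 0 1;0 0 0.22 0 0 0 1", newtons=50)

```text
clock: 29.4
tcp_pos: [0.4924, 0.1885, 0.2502]
orientation: [[0.222, 0.975, 0.002], [0.975, -0.222, 0.001], [0.001, 0.001, -1.0]]
ft_force: [0.8, -0.2, -1.8]
opening: 0.0312
grip_force: 49.9
```

Request:
step_arm(commands="0 0 0 0 0 0 1;0 0 0 0 0 0 1;0 0 0 0 0 0 1;0 0 0 0 0 0 1")

```text
clock: 29.8
tcp_pos: [0.4912, 0.1878, 0.2458]
orientation: [[0.222, 0.975, -0.005], [0.975, -0.222, -0.002], [-0.003, -0.004, -1.0]]
ft_force: [-0.0, -0.8, -1.3]
opening: 0.0309
grip_force: 50.0
```

Run:
```python
from h import *
s=readout.observe();print(s['tcp_pos'],s['opening'],s['ft_force'],s['orientation'][:,1])
plan(pocket(.0335,.06),down(RY))
```

```text
[0.49122081 0.18777279 0.24577146] 0.030940241054080667 [-0.00937154 -0.81791094 -1.26426544] [ 0.97501201 -0.22211152 -0.00424981]
shift [ 0.1419 -0.1555 -0.0298] rot [ 0.15 -0.25 19.43] n50 4.3
```

Request:
step_arm(commands="0.025 -0.028 0 0 0 3 1;0.055 -0.06 0 0 0 7 1;0.085 -0.095 0 0 0 12 1;0.115 -0.125 0 0 0 16 1;0.135 -0.148 0 0 0 19.4 1;0.1408 -0.1555 0 0 0 19.4 1;0.1408 -0.1555 -0.01 0 0 19.4 1;0.1408 -0.1555 -0.03 0 0 19.4 1;0.1408 -0.1555 -0.03 0 0 19.4 1;0.1408 -0.1555 -0.03 0 0 19.4 1;0.1408 -0.1555 -0.03 0 0 19.4 1;0.1408 -0.1555 -0.03 0 0 19.4 1")

```text
clock: 31.0
tcp_pos: [0.6334, 0.0336, 0.2187]
orientation: [[-0.115, 0.993, 0.001], [0.993, 0.115, -0.0], [-0.0, 0.001, -1.0]]
ft_force: [-0.1, -0.9, -1.6]
opening: 0.031
grip_force: 50.0
```

Request:
step_arm(commands="0 0 0 0 0 0 1;0 0 0 0 0 0 1;0 0 0 0 0 0 1;0 0 0 0 0 0 1")

```text
clock: 31.4
tcp_pos: [0.6331, 0.0328, 0.2178]
orientation: [[-0.114, 0.993, -0.001], [0.993, 0.114, -0.0], [-0.0, -0.001, -1.0]]
ft_force: [-0.3, -0.2, -1.8]
opening: 0.0306
grip_force: 50.0
```

Run:
```python
from h import *
p=shot('wrist');s=readout.observe();print(s['tcp_pos'],s['opening'],s['ft_force'])
plan(pocket(.0335,.03),down(RY))
rg=cseg(p,proj(p,s['tcp_pos']+[0,0,.03])); print(rg.sum(), fitseal(p,rg,*s['tcp_pos'][:2],zb=s['tcp_pos'][2]-.027))
```

```text
[0.63307281 0.03273273 0.21772566] 0.03096439439997498 [-0.4111334  -0.27016412 -0.65230086]
shift [ 0.0001 -0.0005 -0.0317] rot [ 0.02 -0.04  0.05] n50 0.6
16332 (np.float64(0.6326365190925435), np.float64(0.030473218245369905), np.float64(4.524708518118546), np.float64(0.8167488818258957))
```

Request:
step_arm(commands="0 -0.0004 -0.015 0 0 0 1;0 -0.0004 -0.03 0 0 0 1;0 -0.0004 -0.036 0 0 0 1;0 -0.0004 -0.042 0 0 0 1;0 -0.0004 -0.048 0 0 0 1;0 -0.0004 -0.048 0 0 0 1;0 -0.0004 -0.048 0 0 0 1")

```text
clock: 32.15
tcp_pos: [0.6333, 0.0325, 0.17]
orientation: [[-0.114, 0.993, -0.0], [0.993, 0.114, -0.0], [-0.0, -0.0, -1.0]]
ft_force: [0.2, 0.4, -1.3]
opening: 0.0308
grip_force: 50.0
```

Run:
```python
from h import *
s=readout.observe();print(s['tcp_pos'],s['opening'],s['ft_force'],s['ft_torque'])
plan(pocket(.0335,.0),down(RY))
```

```text
[0.63333639 0.03251403 0.17000314] 0.030844571282007283 [ 0.19016862  0.41447185 -1.33411681] [-0.04387163 -0.01040418  0.01703528]
shift [-0.0002 -0.0002 -0.014 ] rot [ 0.02 -0.    0.03] n50 0.3
```

Request:
step_arm(commands="0 0 -0.004 0 0 0 1;0 0 -0.008 0 0 0 1;0 0 -0.0115 0 0 0 1;0 0 -0.0125 0 0 0 1;0 0 -0.0125 0 0 0 1")

```text
clock: 32.65
tcp_pos: [0.6331, 0.0324, 0.1575]
orientation: [[-0.114, 0.993, -0.001], [0.993, 0.114, -0.001], [-0.001, -0.001, -1.0]]
ft_force: [-1.3, -0.5, 2.1]
opening: 0.0315
grip_force: 50.3
```

Run:
```python
from h import *
s=readout.observe();print(s['tcp_pos'],s['opening'],s['ft_force'],s['ft_torque'])
```

```text
[0.63309633 0.03236484 0.15750034] 0.03152568101442994 [-1.29287288 -0.46858681  2.06899392] [-0.04456675  0.16740658  0.01065322]
```

Request:
step_arm(commands="0 0 0 0 0 0 0.7;0 0 0 0 0 0 0.45;0 0 0 0 0 0 0.4;0 0 0 0 0 0 0.4;0 0 0 0 0 0 0.4;0 0 0.03 0 0 0 0.4;0 0 0.07 0 0 0 0.4;0 0 0.1 0 0 0 0.4;-0.015 0.03 0.12 0 0 0 0;-0.035 0.065 0.13 0 0 3 0;-0.055 0.1 0.13 0 0 7 0;-0.075 0.14 0.13 0 0 11 0")

```text
clock: 33.85
tcp_pos: [0.5577, 0.1728, 0.2879]
orientation: [[-0.303, 0.953, 0.001], [0.953, 0.303, -0.001], [-0.001, 0.001, -1.0]]
ft_force: [-0.1, 0.3, 0.4]
opening: 0.0858
grip_force: 0.0
```

Run:
```python
from h import *
p=shot('wrist','w12')
b=Ro.from_euler('z',RY,degrees=True).as_matrix()
for yy in (-.0335,.0335):
    c=RO+b@np.array([0,yy,.004]);uv=proj(p,c+[0,0,.05]);print(uv)
    if 0<uv[0]<640 and 0<uv[1]<480:
        rg=cseg(p,uv);print(rg.sum(),fitseal(p,rg,c[0],c[1],zb=c[2]),sil(p,c[0],c[1],np.radians(RY),zb=c[2]).sum()/4)
```

```text
[337.47976917 520.89622944]
[356.97574792 447.30322078]
279302 (np.float64(0.6807844028424261), np.float64(0.04405189978834222), np.float64(79.84338999162478), np.float64(0.01714245819556648)) 4327.5
```

Request:
step_arm(commands="-0.02 0.035 0 0 0 3 0;-0.04 0.07 -0.01 0 0 6 0;-0.06 0.11 -0.02 0 0 9 0;-0.08 0.145 -0.03 0 0 11 0;-0.097 0.17 -0.0375 0 0 11 0;-0.097 0.17 -0.0375 0 0 11 0;-0.097 0.17 -0.0375 0 0 11 0;-0.097 0.17 -0.0375 0 0 11 0;-0.097 0.17 -0.0375 0 0 11 0;-0.097 0.17 -0.0375 0 0 11 0;-0.097 0.17 -0.0375 0 0 11 0")

```text
clock: 35.0
tcp_pos: [0.4616, 0.3418, 0.2498]
orientation: [[-0.477, 0.879, -0.0], [0.879, 0.477, -0.001], [-0.001, -0.0, -1.0]]
ft_force: [-0.0, 0.1, -0.1]
opening: 0.0856
grip_force: 0.0
```

Run:
```python
from h import *
p=shot('wrist','w13');s=readout.observe();print(s['tcp_pos'])
x,y,w,i=seal(p,proj(p,[.4608,.3472,.035]))
seals(p)
plan([x,y,.028],down((w+45)%90-45))
```

```text
[0.46149724 0.34192032 0.24980045]
[318. 194.] 1532 x 0.4612 y 0.3458 yaw 28.2 iou 0.796
[144. 252.] 1165 bgr [ 29  84 141] fit x 0.3581 y 0.2314 yaw -18.7 iou 0.481
[315. 193.] 1690 bgr [26 33 99] fit x 0.4607 y 0.3459 yaw 28.1 iou 0.878
[395. 256.] 1029 bgr [ 44 113 182] fit x 0.5439 y 0.3346 yaw -23.4 iou 0.482
shift [-1.000e-04  3.700e-03 -2.218e-01] rot [ 0.03 -0.01 -0.35] n50 4.4
```

Request:
step_arm(commands="-0.0006 0.0043 -0.04 0 0 0 0;-0.0006 0.0043 -0.08 0 0 0 0;-0.0006 0.0043 -0.12 0 0 0 0;-0.0006 0.0043 -0.16 0 0 0 0;-0.0006 0.0043 -0.19 0 0 0 0;-0.0006 0.0043 -0.21 0 0 0 0;-0.0006 0.0043 -0.222 0 0 0 0;-0.0006 0.0043 -0.222 0 0 0 0;-0.0006 0.0043 -0.222 0 0 0 0")

```text
clock: 36.0
tcp_pos: [0.461, 0.3474, 0.0285]
orientation: [[-0.478, 0.878, 0.001], [0.878, 0.478, 0.001], [0.0, 0.001, -1.0]]
ft_force: [0.1, -0.4, 0.1]
opening: 0.0855
grip_force: 0.0
```

Request:
step_arm(commands="0 0 0 0 0 0 1;0 0 0 0 0 0 1;0 0 0 0 0 0 1;0 0 0 0 0 0 1;0 0 0 0 0 0 1;0 0 0 0 0 0 1;0 0 0.02 0 0 0 1;0 0 0.05 0 0 0 1;0 0 0.1 0 0 0 1;0 0 0.15 0 0 0 1;0 0 0.19 0 0 0 1;0 0 0.22 0 0 0 1", newtons=50)

```text
clock: 37.2
tcp_pos: [0.4606, 0.3469, 0.2501]
orientation: [[-0.478, 0.878, 0.001], [0.878, 0.478, 0.001], [0.0, 0.001, -1.0]]
ft_force: [0.6, 0.4, -1.8]
opening: 0.031
grip_force: 49.9
```

Request:
step_arm(commands="0 0 0 0 0 0 1;0 0 0 0 0 0 1;0 0 0 0 0 0 1;0 0 0 0 0 0 1;0 0 0 0 0 0 1;0 0 0 0 0 0 1")

```text
clock: 37.8
tcp_pos: [0.4602, 0.3466, 0.2468]
orientation: [[-0.478, 0.878, -0.002], [0.878, 0.478, -0.002], [-0.0, -0.002, -1.0]]
ft_force: [-0.3, -0.1, -2.3]
opening: 0.0312
grip_force: 50.0
```

Run:
```python
from h import *
s=readout.observe();print(s['tcp_pos'],s['opening'],s['ft_force'],s['orientation'][:,1],s['q'].round(2))
plan(pocket(.0745,.06),down(RY))
```

```text
[0.46021282 0.34655084 0.2468276 ] 0.031241999491213868 [-0.2902938  -0.14956707 -2.2631032 ] [ 0.8782131   0.47826368 -0.00236625] [-0.38  0.52 -0.47  1.61  0.26  1.07 -0.43]
shift [ 0.1682 -0.2735 -0.0308] rot [  0.07  -0.12 -21.97] n50 6.5
```

Request:
step_arm(commands="0.02 -0.035 0 0 0 -3 1;0.045 -0.075 0 0 0 -6 1;0.07 -0.115 0 0 0 -10 1;0.1 -0.16 0 0 0 -14 1;0.125 -0.205 0 0 0 -18 1;0.15 -0.245 0 0 0 -22 1;0.163 -0.265 0 0 0 -22 1;0.168 -0.2735 -0.01 0 0 -22 1;0.168 -0.2735 -0.03 0 0 -22 1;0.168 -0.2735 -0.03 0 0 -22 1;0.168 -0.2735 -0.03 0 0 -22 1;0.168 -0.2735 -0.03 0 0 -22 1")

```text
clock: 39.0
tcp_pos: [0.6285, 0.0749, 0.2186]
orientation: [[-0.117, 0.993, 0.001], [0.993, 0.117, 0.001], [0.001, 0.001, -1.0]]
ft_force: [0.4, -0.2, -1.2]
opening: 0.0313
grip_force: 49.9
```

Request:
step_arm(commands="0 0 0 0 0 0 1;0 0 0 0 0 0 1;0 0 0 0 0 0 1;0 0 0 0 0 0 1;0 0 0 0 0 0 1;0 0 0 0 0 0 1")

```text
clock: 39.6
tcp_pos: [0.6285, 0.0732, 0.2177]
orientation: [[-0.114, 0.993, -0.001], [0.993, 0.114, -0.0], [-0.0, -0.001, -1.0]]
ft_force: [0.6, 0.2, -2.3]
opening: 0.0312
grip_force: 49.9
```

Run:
```python
from h import *
s=readout.observe();print(s['tcp_pos'],s['opening'],s['ft_force'])
plan(pocket(.0745,.012),down(RY))
```

```text
[0.6284836  0.07317679 0.21770465] 0.03117121888916319 [ 0.59461412  0.23351641 -2.2741876 ]
shift [-0.     -0.0002 -0.0497] rot [ 0.02 -0.04  0.04] n50 1.0
```

Request:
step_arm(commands="0 0 -0.015 0 0 0 1;0 0 -0.03 0 0 0 1;0 0 -0.036 0 0 0 1;0 0 -0.042 0 0 0 1;0 0 -0.048 0 0 0 1;0 0 -0.048 0 0 0 1;0 0 -0.048 0 0 0 1")

```text
clock: 40.3
tcp_pos: [0.6287, 0.0733, 0.17]
orientation: [[-0.114, 0.993, -0.0], [0.993, 0.114, -0.0], [-0.0, -0.0, -1.0]]
ft_force: [-0.1, -0.8, -1.4]
opening: 0.0311
grip_force: 50.0
```

Run:
```python
from h import *
s=readout.observe();print(s['tcp_pos'],s['opening'],s['ft_force'],s['ft_torque'])
plan(pocket(.0745,.0),down(RY))
```

```text
[0.62871686 0.07328465 0.16999753] 0.031106542784148677 [-0.05970589 -0.79395524 -1.42184713] [ 0.02474115 -0.03023153 -0.00971371]
shift [-0.0003 -0.0003 -0.014 ] rot [ 0.02 -0.01  0.04] n50 0.3
```

Request:
step_arm(commands="0 0 -0.004 0 0 0 1;0 0 -0.008 0 0 0 1;0 0 -0.0115 0 0 0 1;0 0 -0.0125 0 0 0 1;0 0 -0.0125 0 0 0 1")

```text
clock: 40.8
tcp_pos: [0.6285, 0.0732, 0.1575]
orientation: [[-0.114, 0.993, -0.001], [0.993, 0.114, -0.001], [-0.0, -0.001, -1.0]]
ft_force: [-1.6, 0.3, 1.1]
opening: 0.031
grip_force: 50.2
```

Run:
```python
from h import *
s=readout.observe();print(s['tcp_pos'],s['opening'],s['ft_force'],s['ft_torque'])
```

```text
[0.62846744 0.0732412  0.15747658] 0.031007723726595916 [-1.60472526  0.30672265  1.0735523 ] [-0.03091895  0.1735518   0.01208251]
```

Request:
step_arm(commands="0 0 0 0 0 0 0.7;0 0 0 0 0 0 0.45;0 0 0 0 0 0 0.4;0 0 0 0 0 0 0.4;0 0 0 0 0 0 0.4;0 0 0.03 0 0 0 0.4;0 0 0.07 0 0 0 0.4;0 0 0.11 0 0 0 0.4;-0.01 -0.02 0.15 0 0 0 0;-0.02 -0.03 0.18 0 0 0 0;-0.02 -0.03 0.18 0 0 0 0;-0.02 -0.03 0.18 0 0 0 0")

```text
clock: 42.0
tcp_pos: [0.6085, 0.0431, 0.338]
orientation: [[-0.114, 0.994, 0.001], [0.994, 0.114, -0.0], [-0.0, 0.001, -1.0]]
ft_force: [0.2, 0.6, 0.3]
opening: 0.0849
grip_force: 0.0
```

```bash
cat > chk.py <<'E'
from h import *
import sys
p=shot('wrist' if len(sys.argv)<2 else sys.argv[1]);b=Ro.from_euler('z',RY,degrees=True).as_matrix()
L=[(d['location'],d['region']) for d in nets.trace(p,'seal1') if d['score']>.3]
for n,yy in (('seal0',-.0335),('seal1',.0335),('seal3',.0745)):
    c=RO+b@np.array([0,yy,.004]);uv=proj(p,c+[0,0,.045])
    if not L: break
    l,rg=min(L,key=lambda k:np.linalg.norm(k[0]-uv))
    print(n,uv.round(),np.round(l),p['pixels'][rg].mean(0).astype(int),np.round(fitseal(p,rg,c[0],c[1],zb=c[2]),3),'want',c.round(3))
E
python3 chk.py
python3 - <<'E'
from h import *
p=shot('top')
for k in ('desk','guard','golive','golive_top','guard_fin'):
    for d in nets.trace(p,k)[:2]:
        print(k,round(d['score'],2),d['location'],d['region'].sum(),atz(p,d['location'],.071))
        if k=='desk': 
            r_=cv2.minAreaRect(np.argwhere(d['region'])[:,::-1].astype(np.float32));bx=cv2.boxPoints(r_);print([atz(p,u,.042).round(3) for u in bx])
E
```

```text
seal0 [345. 314.] [342. 314.] [ 42  68 199] [ 0.64  -0.033  9.485  0.623] want [ 0.641 -0.034  0.129]
seal1 [346. 231.] [343. 226.] [ 54 141 207] [0.633 0.033 8.366 0.926] want [0.633 0.032 0.129]
seal3 [347. 175.] [347. 173.] [ 46  55 133] [0.628 0.073 7.022 0.962] want [0.628 0.073 0.129]
desk 0.94 [500.8, 269.9] 7074 [ 0.53774174 -0.33317483  0.071     ]
[array([ 0.493, -0.225,  0.042]), array([ 0.637, -0.258,  0.042]), array([ 0.596, -0.465,  0.042]), array([ 0.455, -0.426,  0.042])]
guard 0.84 [486.2, 250.6] 862 [ 0.57412493 -0.30367534  0.071     ]
golive 0.43 [291.3, 187.2] 312 [0.6713804  0.09509591 0.071     ]
guard_fin 0.83 [490.0, 249.0] 805 [ 0.57803955 -0.31114304  0.071     ]
guard_fin 0.47 [379.7, 155.0] 8232 [ 0.75660819 -0.08033321  0.071     ]
```

Request:
step_arm(commands="-0.02 -0.02 0 0 0 8 0;-0.03 -0.05 0 0 0 16 0;-0.04 -0.09 0 0 0 24 0;-0.045 -0.13 0 0 0 32 0;-0.05 -0.17 0 0 0 40 0;-0.055 -0.21 0 0 0 48 0;-0.055 -0.25 -0.01 0 0 56 0;-0.05 -0.29 -0.03 0 0 64 0;-0.04 -0.33 -0.05 0 0 72.4 0;-0.036 -0.353 -0.07 0 0 72.4 0;-0.036 -0.353 -0.08 0 0 72.4 0;-0.036 -0.353 -0.08 0 0 72.4 0")

```text
clock: 43.6
tcp_pos: [0.5714, -0.3094, 0.2547]
orientation: [[-0.981, 0.192, -0.004], [0.192, 0.981, 0.002], [0.004, 0.001, -1.0]]
ft_force: [0.9, 1.3, -0.6]
opening: 0.0851
grip_force: 0.0
```

Request:
step_arm(commands="0 0 0 0 0 0 0;0 0 0 0 0 0 0;0 0 0 0 0 0 0;0 0 0 0 0 0 0")

```text
clock: 44.0
tcp_pos: [0.5729, -0.3091, 0.2583]
orientation: [[-0.982, 0.19, 0.002], [0.19, 0.982, -0.002], [-0.002, -0.001, -1.0]]
ft_force: [-0.0, -1.1, 0.3]
opening: 0.0853
grip_force: 0.0
```

Run:
```python
from h import *
import pickle
np.set_printoptions(precision=4,suppress=True)
p=shot('wrist','w14');s=readout.observe();pickle.dump((p,s),open('w14.pkl','wb'));print(s['tcp_pos'],s['orientation'][:,1],s['q'].round(2))
for k in ('guard','golive','guard_fin'):
    for d in nets.trace(p,k)[:2]:
        print(k,round(d['score'],2),d['location'],d['region'].sum(),atz(p,d['location'],.071))
hsv=cv2.cvtColor(p['pixels'],cv2.COLOR_BGR2HSV)
m=((hsv[...,0]>20)&(hsv[...,0]<35)&(hsv[...,1]>120)&(hsv[...,2]>60)).astype(np.uint8)
n,lab,st,ce=cv2.connectedComponentsWithStats(m)
for i in np.argsort(-st[1:,4])[:3]+1: print(st[i],ce[i])
i=np.argmax(st[1:,4])+1;x,y,w,h,_=st[i]
for v in range(y-2,y+h+2,max(1,h//22)): print(v,' '.join('%3d'%hsv[v,u,2] for u in range(x-3,x+w+3,max(1,w//24))))
```

```text
[ 0.5728 -0.3093  0.258 ] [ 0.1907  0.9816 -0.0012] [ 0.78  0.65 -0.58  1.37  0.36  1.22  1.54]
guard 0.57 [318.4, 211.1] 5189 [ 0.5761 -0.308   0.071 ]
guard_fin 0.59 [318.2, 208.1] 5141 [ 0.5738 -0.3077  0.071 ]
[ 286  169   66   84 5332] [318.0428 209.5887]
167 236 236 240 244 246 246 246 246 246 246 247 247 247 247 246 245 245 246 246 246 246 246 246 246 245 244 244 244 244 243 244 244 243 239 237 236
170  28  28 170 180 179 179 180 180 179 178 177 177 178 179 178 178 178 178 178 178 176 176 176 176 177 176 176 176 177 177 177 177 175 174  98  96
173  29  57 254 243 243 243 243 243 242 243 243 243 243 243 243 243 243 243 243 243 243 244 243 244 244 243 244 243 243 244 244 244 244 247 210  25
176  29  57 254 242 242 242 242 241 242 242 242 242 242 242 242 242 242 242 242 241 242 242 242 242 242 242 242 242 242 242 242 242 242 245 207  25
179  29  57 254 242 242 242 242 242 242 242 242 242 242 241 242 242 242 242 242 242 242 242 242 242 242 242 242 242 242 242 242 242 242 246 149  27
182  28  59 254 242 242 241 242 242 242 242 242 242 242 242 242 242 242 242 242 242 242 242 242 242
[... 2900 characters left out ...]
 242 242 242 242 242 242 242 242 242 242 242 242 242 242 242 242 242 242 242 242 242 242 242 243 226 210 208
245 244 250 247 242 242 242 242 242 242 242 242 242 242 242 242 242 242 241 242 242 242 242 242 242 242 242 242 242 242 242 242 242 243 230 240 238
248  21  21 255 243 242 242 242 242 242 242 242 242 242 242 242 243 242 242 242 242 242 242 242 242 242 242 242 242 242 242 242 242 247  94  24  24
251  27  25 150 145 145 145 145 148 161 161 161 161 160 162 160 161 161 161 161 166 192 192 191 191 191 192 191 191 190 191 198 230 235  66  22  25
254  26  24  25  25  27  27  26  25  25  25  26  25  24  25  25  24  26  26  27  26  26  25  24  25  24  23  25  23  24  25  24  25  24  24  23  25
```

Run:
```python
from h import *
import pickle
np.set_printoptions(precision=4,suppress=True)
p,s=pickle.load(open('w14.pkl','rb'))
C=[atz(p,u,.097) for u in ((311,199),(311,238.5),(323.5,238.5),(324,199))];c=np.mean(C,0);print('fin',c,np.linalg.norm(C[1]-C[0]),np.linalg.norm(C[2]-C[1]))
P=[atz(p,u,.071) for u in ((287,171.5),(287,250),(349.5,171.5),(346.5,250))];print('plate',np.mean(P,0),P)
plan([c[0],c[1],.075],down(79.2))
d=Ro.from_euler('z',-10.9,degrees=True).as_matrix();print('slide',d@[0,-.055,0])
```

```text
fin [ 0.5763 -0.309   0.097 ] 0.029435660343601015 0.009196369224706324
plate [ 0.5765 -0.3088  0.071 ] [array([ 0.5412, -0.3258,  0.071 ]), array([ 0.6027, -0.3388,  0.071 ]), array([ 0.5503, -0.2788,  0.071 ]), array([ 0.6118, -0.2918,  0.071 ])]
shift [ 0.0038  0.0008 -0.1824] rot [0.06 0.02 0.23] n50 3.6
slide [-0.0104 -0.054   0.    ]
```

Request:
step_arm(commands="0.0038 0.0005 -0.04 0 0 0 0;0.0038 0.0005 -0.08 0 0 0 0;0.0038 0.0005 -0.12 0 0 0 0;0.0038 0.0005 -0.15 0 0 0 0;0.0038 0.0005 -0.17 0 0 0 0;0.0038 0.0005 -0.182 0 0 0 0;0.0038 0.0005 -0.182 0 0 0 0;0.0038 0.0005 -0.182 0 0 0 0;0.0038 0.0005 -0.182 0 0 0 0")

```text
clock: 45.1
tcp_pos: [0.5775, -0.3096, 0.0769]
orientation: [[-0.981, 0.192, 0.003], [0.192, 0.981, -0.002], [-0.004, -0.001, -1.0]]
ft_force: [0.2, 1.0, -0.2]
opening: 0.0852
grip_force: 0.0
```

Request:
step_arm(commands="0 0 0 0 0 0 1;0 0 0 0 0 0 1;0 0 0 0 0 0 1;0 0 0 0 0 0 1;0 0 0 0 0 0 1;0 0 0 0 0 0 1;0 0 0 0 0 0 1;0 0 0 0 0 0 1;0 0 0 0 0 0 1", newtons=30)

```text
clock: 46.0
tcp_pos: [0.5763, -0.3091, 0.0754]
orientation: [[-0.981, 0.192, 0.0], [0.192, 0.981, -0.0], [-0.0, -0.0, -1.0]]
ft_force: [0.1, 1.9, 2.0]
opening: 0.0091
grip_force: 34.5
```

Request:
step_arm(commands="-0.001 -0.005 0 0 0 0 1;-0.003 -0.015 0 0 0 0 1;-0.005 -0.025 0 0 0 0 1;-0.007 -0.035 0 0 0 0 1;-0.0088 -0.044 0 0 0 0 1;-0.0102 -0.051 0 0 0 0 1;-0.011 -0.055 0 0 0 0 1;-0.0112 -0.056 0 0 0 0 1;-0.0112 -0.056 0 0 0 0 1;-0.0112 -0.056 0 0 0 0 1")

```text
clock: 47.0
tcp_pos: [0.5657, -0.3611, 0.0753]
orientation: [[-0.982, 0.189, 0.0], [0.189, 0.982, 0.006], [0.001, 0.006, -1.0]]
ft_force: [-2.2, 8.2, 5.4]
opening: 0.0093
grip_force: 35.1
```

Run:
```python
from h import *
s=readout.observe();print(s['tcp_pos'],s['opening'],s['ft_force'],s['ft_torque'],s['grip_force'])
```

```text
[ 0.56570897 -0.36106846  0.07534338] 0.009283302505415116 [-2.2350504   8.16617108  5.43853692] [ 1.51268786  0.40102883 -0.34098607] 35.13515532016754
```

Request:
step_arm(commands="-0.0003 -0.0015 0 0 0 0 1;-0.0006 -0.003 0 0 0 0 1;-0.0006 -0.003 0 0 0 0 1;-0.0006 -0.003 0 0 0 0 1")

```text
clock: 47.4
tcp_pos: [0.5657, -0.3612, 0.0753]
orientation: [[-0.982, 0.188, 0.0], [0.188, 0.982, 0.01], [0.002, 0.009, -1.0]]
ft_force: [-2.4, 10.9, 6.1]
opening: 0.0092
grip_force: 35.5
```

Run:
```python
from h import *
s=readout.observe();print(s['tcp_pos'],s['opening'],s['ft_force'],s['ft_torque'],s['grip_force'])
```

```text
[ 0.56570525 -0.36116474  0.07533837] 0.009177515416567838 [-2.44824137 10.85570214  6.10973221] [ 2.22627286  0.34865207 -0.32573477] 35.455328822135925
```

Request:
step_arm(commands="0.0012 0.006 0 0 0 0 1;0.0012 0.006 0 0 0 0 0.6;0.0012 0.006 0 0 0 0 0.4;0.0012 0.006 0 0 0 0 0.4;0.0012 0.006 0.005 0 0 0 0.2;0.0012 0.01 0.04 0 0 0 0;0.0012 0.02 0.08 0 0 0 0;0.0082 0.04 0.12 0 0 0 0;0.0082 0.04 0.14 0 0 0 0;0.0082 0.04 0.14 0 0 0 0;0.0082 0.04 0.14 0 0 0 0;0.0082 0.04 0.14 0 0 0 0")

```text
clock: 48.6
tcp_pos: [0.5713, -0.329, 0.2133]
orientation: [[-0.981, 0.193, -0.003], [0.193, 0.981, -0.0], [0.003, -0.001, -1.0]]
ft_force: [0.5, -0.4, -0.4]
opening: 0.0855
grip_force: 0.0
```

Run:
```python
from h import *
import pickle
np.set_printoptions(precision=4,suppress=True)
p=shot('wrist','w15');s=readout.observe();pickle.dump((p,s),open('w15.pkl','wb'));print(s['tcp_pos'])
hsv=cv2.cvtColor(p['pixels'],cv2.COLOR_BGR2HSV)
m=((hsv[...,0]>20)&(hsv[...,0]<35)&(hsv[...,1]>120)&(hsv[...,2]>60)).astype(np.uint8)
n,lab,st,ce=cv2.connectedComponentsWithStats(m);i=np.argmax(st[1:,4])+1;print(st[i])
P=cv2.boxPoints(cv2.minAreaRect(np.argwhere(lab==i)[:,::-1].astype(np.float32)));print(P,np.mean([atz(p,u,.071) for u in P],0))
a=Ro.from_euler('z',-11.3,degrees=True).as_matrix().T@(np.mean([atz(p,u,.071) for u in P],0)-np.array([.5764,-.3089,.071]));print('desk shift',a)
for nm,c in (('btn',[.5764,-.3089,.064]),):
    u=proj(p,c).round().astype(int);print(u,hsv[u[1]-20:u[1]+21:8,u[0]-24:u[0]+25:8,:].tolist())
r_=((hsv[...,0]<8)|(hsv[...,0]>172))&(hsv[...,1]>130)&(hsv[...,2]>60)
n,lab,st,ce=cv2.connectedComponentsWithStats(r_.astype(np.uint8))
for i in np.argsort(-st[1:,4])[:4]+1: print(st[i],ce[i],atz(p,ce[i],.064))
for d in nets.trace(p,'golive')[:2]: print(d['score'],d['location'],d['region'].sum(),atz(p,d['location'],.064))
```

```text
[ 0.5713 -0.3289  0.2132]
[ 229  173   77   96 6960]
[[229. 268.]
 [229. 173.]
 [305. 173.]
 [305. 268.]] [ 0.565  -0.3621  0.071 ]
desk shift [-0.0008 -0.0544  0.    ]
[346 221] [[[101, 18, 233], [101, 18, 235], [1, 227, 181], [1, 213, 231], [0, 224, 172], [99, 17, 238], [103, 15, 233]], [[101, 15, 234], [1, 215, 231], [0, 214, 222], [1, 216, 220], [1, 216, 217], [0, 217, 213], [102, 16, 234]], [[103, 18, 233], [0, 215, 221], [1, 215, 219], [1, 216, 216], [0, 217, 213], [1, 216, 211], [102, 28, 248]], [[103, 17, 235], [1, 217, 219], [0, 217, 215], [0, 216, 214], [1, 218, 211], [1, 217, 209], [99, 20, 242]], [[104, 17, 231], [1, 238, 207], [1, 217, 213], [1, 218, 211], [1, 217, 209], [1, 224, 200], [102, 16, 233]], [[135, 18, 29], [103, 18, 233], [104, 26, 228], [0, 221, 187], [107, 23, 230], [102, 16, 236], [130, 43, 18]]]
[ 329  310   81  117 7481] [365.8857 371.7217] [ 0.6969 -0.3146  0.064 ]
[ 325  198   44   44 1523] [346.4228 219.5371] [ 0.5755 -0.3084  0.064 ]
[  12  165   58   58 1404] [ 40.9238 193.0769] [ 0.5166 -0.5112  0.064 ]
[195 427  39  23 272] [216.1838 438.3971] [ 0.734  -0.4434  0.064 ]
0.63 [345.8, 216.5] 1590 [ 0.5733 -0.3084  0.064 ]
```

```bash
cat > gd.py <<'E'
from h import *
def plate(p):
    hsv=cv2.cvtColor(p['pixels'],cv2.COLOR_BGR2HSV)
    m=((hsv[...,0]>20)&(hsv[...,0]<35)&(hsv[...,1]>120)&(hsv[...,2]>190)).astype(np.uint8)
    n,lab,st,ce=cv2.connectedComponentsWithStats(m);i=np.argmax(st[1:,4])+1;M=cv2.morphologyEx((lab==i).astype(np.uint8),cv2.MORPH_CLOSE,np.ones((7,7)))
    # fit plate silhouette (top face + fin) by IoU
    d=Ro.from_euler('z',-11.3,degrees=True).as_matrix()
    def f(v):
        im=np.zeros((480,640),np.uint8)
        for z,a,b in ((.071,.032,.025),(.097,.015,.005)):
            q=np.array([proj(p,[v[0]/100,v[1]/100,z]+d@np.array([x,y,0])) for x,y in ((-a,-b),(-a,b),(a,b),(a,-b))]);cv2.fillConvexPoly(im,(q*16).astype(np.int32),1,8,4)
        return 1-(im&M).sum()/(im|M).sum()
    c=atz(p,ce[i],.075)
    q=minimize(f,c[:2]*100,method='Nelder-Mead',options=dict(initial_simplex=c[:2]*100+np.array([[0,0],[.5,0],[0,.5]])));return q.x/100,1-q.fun,d
if __name__=='__main__':
    import pickle
    a,ia,d=plate(pickle.load(open('w14.pkl','rb'))[0]);b,ib,_=plate(pickle.load(open('w15.pkl','rb'))[0])
    print(a,ia,b,ib,d.T@np.r_[b-a,0]);s=readout.observe();print(s['tcp_pos']);plan([.576,-.3087,.075],down(79))
E
python3 gd.py
```

```text
[ 0.57687313 -0.30831052] 0.9719465648854961 [ 0.5657973  -0.36171777] 0.9916164141785556 [-0.00039618 -0.0545422   0.        ]
[ 0.57153121 -0.32876511  0.21326857]
shift [ 0.0045  0.0201 -0.1383] rot [-0.02 -0.17  0.09] n50 2.8
```

Request:
step_arm(commands="0.002 0.01 -0.03 0 0 0 1;0.0045 0.02 -0.06 0 0 0 1;0.0045 0.02 -0.09 0 0 0 1;0.0045 0.02 -0.11 0 0 0 1;0.0045 0.02 -0.13 0 0 0 1;0.0045 0.02 -0.13 0 0 0 1;0.0045 0.02 -0.135 0 0 0 1;0.0045 0.02 -0.135 0 0 0 1;0.0045 0.02 -0.135 0 0 0 1;0.0045 0.02 -0.14 0 0 0 1;0.0045 0.02 -0.144 0 0 0 1;0.0045 0.02 -0.144 0 0 0 1")

```text
clock: 49.9
tcp_pos: [0.5766, -0.3082, 0.0706]
orientation: [[-0.982, 0.191, -0.001], [0.191, 0.982, -0.0], [0.001, -0.001, -1.0]]
ft_force: [0.2, 0.2, -0.0]
opening: -0.0003
grip_force: 0.0
```

Request:
step_arm(commands="0 0 -0.004 0 0 0 1;0 0 -0.008 0 0 0 1;0 0 -0.012 0 0 0 1;0 0 -0.014 0 0 0 1;0 0 -0.014 0 0 0 1;0 0 -0.014 0 0 0 1")

```text
clock: 50.5
tcp_pos: [0.5774, -0.3083, 0.0582]
orientation: [[-0.981, 0.191, 0.001], [0.191, 0.981, -0.001], [-0.001, -0.001, -1.0]]
ft_force: [-1.2, 0.9, 5.6]
opening: -0.0002
grip_force: 3.0
```

Run:
```python
from h import *
s=readout.observe();print(s['tcp_pos'],s['opening'],s['ft_force'])
```

```text
[ 0.57739413 -0.30832846  0.05819106] -0.00017744519012901158 [-1.16982225  0.92622266  5.62071744]
```

Request:
step_arm(commands="0 0 -0.002 0 0 0 1;0 0 -0.004 0 0 0 1;0 0 -0.004 0 0 0 1;0 0 -0.004 0 0 0 1")

```text
clock: 50.9
tcp_pos: [0.5775, -0.3083, 0.0579]
orientation: [[-0.981, 0.192, 0.001], [0.192, 0.981, -0.003], [-0.001, -0.003, -1.0]]
ft_force: [-6.5, 2.2, 22.7]
opening: 0.0003
grip_force: 11.1
```

Request:
step_arm(commands="0 0 0.01 0 0 0 1;0 0 0.02 0 0 0 1;0 0 0.05 0 0 0 1;0 0 0.08 0 0 0 0.8;-0.005 -0.03 0.08 0 0 0 0;-0.011 -0.053 0.08 0 0 0 0;-0.011 -0.053 0.08 0 0 0 0;-0.011 -0.053 0.08 0 0 0 0;-0.011 -0.053 0.08 0 0 0 0;-0.011 -0.053 0.08 0 0 0 0")

```text
clock: 51.9
tcp_pos: [0.5669, -0.3593, 0.1331]
orientation: [[-0.982, 0.189, 0.0], [0.189, 0.982, 0.001], [-0.0, 0.001, -1.0]]
ft_force: [0.3, 0.6, -0.5]
opening: 0.0859
grip_force: 0.0
```

Run:
```python
from h import *
from gd import plate
p=shot('wrist');s=readout.observe();print(s['tcp_pos'],s['opening'],plate(p)[:2])
plan([.5657,-.3613,.0754],down(79))
```

```text
[ 0.56679543 -0.35963287  0.13316543] 0.08512838313250785 (array([ 0.56590115, -0.36182182]), np.float64(0.9656176684734245))
shift [-0.0011 -0.0017 -0.0578] rot [-0.01  0.02 -0.1 ] n50 1.2
```

Button bottomed at 22.7 N (z 57.9 mm) and released. Now regrip the fin and shut the guard.

Request:
step_arm(commands="-0.0011 -0.0017 -0.02 0 0 0 0;-0.0011 -0.0017 -0.04 0 0 0 0;-0.0011 -0.0017 -0.0578 0 0 0 0;-0.0011 -0.0017 -0.0578 0 0 0 0;-0.0011 -0.0017 -0.0578 0 0 0 1;-0.0011 -0.0017 -0.0578 0 0 0 1;-0.0011 -0.0017 -0.0578 0 0 0 1;-0.0011 -0.0017 -0.0578 0 0 0 1;-0.0011 -0.0017 -0.0578 0 0 0 1;-0.0011 -0.0017 -0.0578 0 0 0 1;-0.0011 -0.0017 -0.0578 0 0 0 1;-0.0011 -0.0017 -0.0578 0 0 0 1", newtons=30)

```text
clock: 53.15
tcp_pos: [0.5658, -0.361, 0.0761]
orientation: [[-0.982, 0.191, 0.001], [0.191, 0.982, 0.002], [-0.001, 0.002, -1.0]]
ft_force: [-1.1, 4.9, 5.0]
opening: 0.009
grip_force: 35.0
```

Request:
step_arm(commands="0.001 0.005 0 0 0 0 1;0.003 0.015 0 0 0 0 1;0.005 0.025 0 0 0 0 1;0.007 0.035 0 0 0 0 1;0.0088 0.044 0 0 0 0 1;0.0102 0.051 0 0 0 0 1;0.011 0.055 0 0 0 0 1;0.0118 0.059 0 0 0 0 1;0.0118 0.059 0 0 0 0 1;0.0118 0.059 0 0 0 0 1;0.0118 0.059 0 0 0 0 1")

```text
clock: 54.25
tcp_pos: [0.5769, -0.3068, 0.0761]
orientation: [[-0.981, 0.193, 0.001], [0.193, 0.981, -0.005], [-0.002, -0.005, -1.0]]
ft_force: [-1.0, -2.3, 5.8]
opening: 0.0092
grip_force: 34.9
```

Run:
```python
from h import *
s=readout.observe();print(s['tcp_pos'],s['opening'],s['ft_force'],s['ft_torque'],s['grip_force'])
```

```text
[ 0.57688407 -0.3068451   0.07613261] 0.009184664034277125 [-1.04258432 -2.27395956  5.83092369] [-0.61085753  0.29865241 -0.18426404] 34.90530610084534
```

Request:
step_arm(commands="0.0004 0.002 0 0 0 0 1;0.0008 0.004 0 0 0 0 1;0.0008 0.004 0 0 0 0 1;0.0008 0.004 0 0 0 0 1")

```text
clock: 54.65
tcp_pos: [0.5769, -0.3067, 0.0761]
orientation: [[-0.981, 0.195, 0.0], [0.195, 0.981, -0.01], [-0.002, -0.01, -1.0]]
ft_force: [-1.9, -7.3, 4.7]
opening: 0.0092
grip_force: 34.8
```

Run:
```python
from h import *
s=readout.observe();print(s['tcp_pos'],s['opening'],s['ft_force'],s['ft_torque'],s['grip_force'])
```

```text
[ 0.57689119 -0.30671189  0.07613137] 0.00923480737380584 [-1.93930383 -7.34528679  4.71029234] [-1.41403427  0.34690569 -0.12587137] 34.831920862197876
```

Request:
step_arm(commands="-0.001 -0.005 0 0 0 0 1;-0.001 -0.005 0 0 0 0 0.7;-0.001 -0.005 0 0 0 0 0.4;-0.001 -0.005 0 0 0 0 0.2;-0.001 -0.005 0 0 0 0 0;-0.001 -0.005 0.02 0 0 0 0;-0.001 -0.005 0.06 0 0 0 0;-0.001 -0.005 0.1 0 0 0 0;-0.001 -0.005 0.14 0 0 0 0;-0.001 -0.005 0.18 0 0 0 0;-0.001 -0.005 0.18 0 0 0 0;-0.001 -0.005 0.18 0 0 0 0")

```text
clock: 55.85
tcp_pos: [0.577, -0.3047, 0.2563]
orientation: [[-0.982, 0.191, 0.002], [0.191, 0.982, -0.002], [-0.002, -0.001, -1.0]]
ft_force: [0.2, 0.2, -1.0]
opening: 0.0854
grip_force: 0.0
```

Request:
step_arm(commands="0 0 0 0 0 0 0;0 0 0 0 0 0 0;0 0 0 0 0 0 0")

```text
clock: 56.15
tcp_pos: [0.5761, -0.3049, 0.2538]
orientation: [[-0.982, 0.191, -0.002], [0.191, 0.982, 0.0], [0.002, -0.0, -1.0]]
ft_force: [0.9, 1.0, 1.0]
opening: 0.0854
grip_force: 0.0
```

```bash
python3 - <<'E'
from h import *
from gd import plate
p=shot('wrist');s=readout.observe();print(s['tcp_pos'],plate(p)[:2])
t=shot('top','t_end')
for k in ('rack','seal1','jade','redbottle','teacup','brush'):
    for d in nets.trace(t,k):
        if d['score']>.3: print(k,round(d['score'],2),np.round(d['location']),d['region'].sum(),t['pixels'][d['region']].mean(0).astype(int))
E
python3 chk.py top
```

```text
[ 0.5762613  -0.30486433  0.25415593] (array([ 0.57713897, -0.30854269]), np.float64(0.9748556528217546))
rack 0.89 [340. 182.] 3842 [187 190 191]
seal1 0.96 [355. 195.] 394 [ 72  88 165]
seal1 0.68 [297. 193.] 399 [ 78  86 130]
seal1 0.65 [321. 192.] 370 [ 85 138 188]
seal1 0.61 [175. 238.] 218 [ 89 129 169]
seal1 0.44 [213. 345.] 144 [ 65 126 178]
redbottle 0.81 [488. 191.] 982 [ 62  64 133]
redbottle 0.4 [343. 183.] 3739 [188 192 192]
teacup 0.97 [188. 192.] 992 [185 190 193]
brush 0.94 [294. 349.] 1302 [124 126 134]
seal0 [358. 192.] [358. 191.] [ 73  89 165] [ 0.641 -0.033  4.482  0.841] want [ 0.641 -0.034  0.129]
seal1 [321. 193.] [323. 190.] [ 91 142 189] [0.635 0.033 5.901 0.88 ] want [0.633 0.032 0.129]
seal3 [299. 193.] [299. 195.] [ 73  81 127] [0.63  0.073 5.23  0.858] want [0.628 0.073 0.129]
```

Run:
```python
from h import *
a=cv2.imread('pics/top0.png');b=cv2.imread('pics/t_end.png')
f=lambda i:cv2.moments(((lambda h:((h[...,0]>60)&(h[...,0]<95)&(h[...,1]>90))[225:265,110:150])(cv2.cvtColor(i,cv2.COLOR_BGR2HSV))).astype(np.uint8))
for i in (a,b): m=f(i);print(m['m00'],m['m10']/max(m['m00'],1),m['m01']/max(m['m00'],1))
print(r.job_done())
```

```text
362.0 17.80939226519337 20.947513812154696
364.0 17.796703296703296 20.912087912087912
the job is handed in; nothing more can be done
None
```

The rack hangs level in the upper groove and the three seals that were present (red, orange, dark red-brown) each stand upright in their own pocket. The red button was pressed to its stop and released, the guard is fully shut again, and the job was handed in at about 56 s of the 210 s allowed; no verdict came back.

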